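# Refit the autosampler's drip tray on its hammer-head stud

### The arm

A 6-joint arm with a two-finger parallel gripper is mounted at the origin on the work surface. World frame = base frame: x ahead of the robot, y to its left, z up, the work surface at z = 0. Lengths are in m, angles in rad, forces in N, time in s.
With the tool pointing down it reaches from about 0.25 to 0.775 m from the base axis. Payload 4 kg.
Tool frame: the origin (TCP) lies midway between the tips of the shut fingers; the grasp point (between the pads) lies 19 mm behind it; z points along the fingers, y is the direction in which the jaws open and shut (so a half turn about z gives the same grasp; the last joint's range is limited). The gripper opens to 94 mm and grips with 3 to 60 N. Pads are 16 mm wide; open, the fingers measure 119 mm over their backs; the gripper's body (75 mm by 177 mm) begins 78 mm behind the grasp point.
Start: joints at [1.089, 0.087, 1.371, -0, 1.684, -0.103], TCP at [0.203, 0.511, 0.206] pointing down, gripper open.
Joint ranges: [-3.1, 3.1], [-0.76, 2.03], [0.27, 2.55], [-1.08, 4.22], [0.17, 2.65], [-2.57, 2.57]. Speed limits (rad/s): [2.79, 2.79, 3.14, 3.14, 3.14, 3.14].

### API

Orientations are given as [roll, pitch, yaw] about the fixed x, y, z axes, in that order (R = Rz(yaw) Ry(pitch) Rx(roll)).
In Python, from bench import robot gives the robot as it stands.
- The arm moves only by the tool servo_tool, never from a script. Its argument "rows" is a list of rows, each a list of 2 entries, a list of its own where there are three numbers: the shift along the tool's x, y, z normalised to -1 to 1, where 1 is 0.08 m, then the turn about the tool's z normalised to -1 to 1, where 1 is pi/2 rad. A call has 1 to 12 rows; each row is the pose to reach, as a shift and turn from the pose commanded when the call began, along the tool's axes at that moment; what a row does not reach only later rows make up. A row lasts 1/12 s, in which the tool goes at most 41.7 mm and 7.16 degrees, less where a joint would pass 70% of its speed; a pose out of reach is approached as far as the arm can. A call with a number of a shift or a turn outside -1 to 1 is refused whole. A call with a gripper value outside its range is refused whole. "grip" is the closure, from -1 (fully open) to 1 (shut), set as the call begins (left out, the last holds). The fingers move at their own pace and stop on an object; the grip force is fixed at half the most. Time passes only in rows, so rows that repeat a pose let the fingers close. It gives the time, the measured TCP pose, the force and the opening at its end, in the units of the state.
- robot.get_obs(): the state, without advancing time (a new reading comes with each control period).
- robot.snapshot(name): name is "scene" or "top" or "wrist"; returns a dict with "pixels" (480x640x3 uint8, red, green, blue), "camera_matrix" (3x3 intrinsics, pixels), "D" ([k1, k2, p1, p2, k3] as OpenCV has them; the pictures are not rectified), "world_from_camera" (4x4, takes a point from camera to world coordinates). Camera axes: x right, y down, z forward; pixel columns grow to the right and rows downward; lengths in m; the calibration is good to about 2 mm. A picture is of the moment at which its call begins. There is no depth.
- robot.close_job(): hands the job in, once; it reports no verdict.
The state is a dict: "time": time; "joint_positions": joint angles; "qvel": joint speeds; "joint_torque": joint torques, N m; "tool_pos": TCP position; "ee_rot": TCP orientation; "wrist_force": force on the tool from outside, world axes, zero at the start; "wrist_torque": the same for the moment, N m; "width": finger opening in m.
Only numpy, scipy, OpenCV 4.12 (cv2) and the standard library are available. Lean on these libraries where they do the work, as an engineer would, in place of code of your own. Each camera call takes 0.05 s, during which the arm holds its last target.

### The job

Refit the washed drip tray in the bay of the autosampler: holding it nose down, hook the nose bar of its oblong eye under the head of the stud and draw it back until it bears firmly, but not hard, on the stud's neck, then lower the tail until the tray lies level with the eye held under the head. Press the tail down until the orange sprung latch snaps out over the lip, and let go. Never force the tray against the stud or press hard, and leave the flasks, vial rack and other things on the bench where they are.

Things in the scene. Friction and masses are not known exactly. Their poses are not given: they have to be found in the camera images.
- tray_grip (a point): Centre of the tray's blue grip web, an upright plate across the basin, 12 mm thick (tray x), 50 mm wide (y). The point is mid-thickness and mid-width, 52 mm above the basin's underside, 16 mm below the web's top. Tray axes: +x from eye to tail lip, y across, z up. Basin spans x -58 to +35 mm from here. Undersides of nose plate and tail lip are 38 mm below this point.
- tray: The loose drip tray, about 0.2 kg; origin under the grip web at the basin's underside. White basin 93 mm long (x), 76 wide (y), 18 deep. At the nose (-x) a flat steel plate 44 mm wide, 4 mm thick carries the oblong eye, its underside 14 mm above the basin's. A tail lip (+x end), 44 mm wide and 4 mm thick, is level with that plate. Keep pushes on the stud under 12 N.
- tray_eye (a point): Centre of the oblong eye (half-way through the 4 mm plate): 98 mm from the grip centre along tray -x, 36 mm below it. The eye is an opening 30 mm long (x), 17 mm wide (y). The nose bar closing it at the -x end is 8 mm long (x): its edge at the eye is 15 mm, the nose's end 23 mm from this point.
- tray_lip (a point): Middle of the end of the tray's tail lip, half-way through its 4 mm thickness: 46 mm from the grip centre along tray +x and 36 mm below it.
- stud: Steel hammer-head stud of the tray bay. Origin: neck axis at its foot, on a dark boss 29 mm above the bench. +x along the bay to the latch, z up, +y to the carousel. Neck 10 mm diameter, 8 mm long; head 45 mm (x) by 12 mm (y) by 5 mm thick, underside 8 mm, top 13 mm above the boss. Boss 60 mm wide, reaching 48 mm before (-x) and 47.5 mm behind the neck axis.
- sampler: The autosampler, fixed, axes as the stud's; origin on the bench, 78 mm from the stud along +x. Its bay is a grey floor strip 260 mm (x) by 120 mm (y), 12 mm high, centred on y = 0; beside it (y 62 to 322 mm) a white housing 78 mm high with a carousel, vials (to 115 mm) and a probe arm (to 211 mm, at y above 170 mm).
- seat (a point): Where the tray's grip centre is when seated: level, tray x along stud x, nose-bar edge of the eye on the neck; 108 mm from the neck axis, 67 mm above the bench. Nose plate flat on the boss, lip flat on a rest of equal height, basin hanging in the well between. It can shift at most 2.5 mm to -x. Axes as the stud's.
- stud_top (a point): Middle of the top of the stud's head, 13 mm above the boss. The eye (30 mm) is shorter than the head (45 mm) and goes on only with the nose down 22 to 28 degrees: nose bar lowered just beyond the head's -x end to the boss, drawn to +x under the head till it bears firmly (5 to 8 N) on the neck; only then does the eye's other end clear the head's +x end, by under 1 mm, as the tray is levelled about the nose bar.
- catch_tip (a point): Tip of the orange sprung latch bolt, 149 mm from the neck axis along +x and 6 mm above boss level; moves with the bolt. It overhangs the seated lip by 5 mm, 2 mm above it. Bolt 26 mm wide, top 10 mm above its tip, face sloping 30 degrees from vertical: a lip pressed straight down drives it back, then it snaps out over the lip. The dark latch housing behind it (15 mm on) is 48 mm above the bench.
- catch (a joint): Travel of the latch bolt in m: 0 sprung out (rest), about 0.005 as the lip passes, 0.008 fully back. Spring 1.1 N at 0, rising 0.2 N per mm. With friction the snap takes some 3 to 6 N of downward push, on the lip or through the grip web.
- rack: blue-grey vial rack 150 x 78 x 68 mm with capped vials; a bystander, leave it alone. Origin at its underside (middle).
- flask0: small stoppered volumetric flask, 60 mm across, 135 mm high; a bystander, leave it alone. Origin at its underside (middle).
- flask1: small stoppered volumetric flask , amber-tinted, 60 mm across, 135 mm high; a bystander, leave it alone. Origin at its underside (middle).
- flask2: small stoppered volumetric flask, 60 mm across, 135 mm high; a bystander, leave it alone. Origin at its underside (middle).
- pipette: white hand pipette lying on the bench, about 260 mm long, 27 mm high; a bystander, leave it alone. Origin at its underside (middle).
- dish: covered glass dish, 95 mm across, 17 mm high; a bystander, leave it alone. Origin at its underside (middle).
- screwdriver: red-handled screwdriver lying on the bench; a bystander, leave it alone. Origin at its underside.
- spatula: small steel spatula lying on the bench; a bystander, leave it alone. Origin at its underside.

How it is judged:
On the way:
1. with the tray tilted nose down, the nose bar is under the stud's head and bears firmly on the neck (over 4 N) (angle between tray_eye's own z axis and vertical above 0.15 rad and contact force between tray and stud above 4 N and x of tray_eye in the frame of stud between 0.0045 and 0.013 m and z of tray_eye in the frame of stud below 0.016 m), for 0.15 s.
At the end, for the whole second after the job is handed in: The tray lies level (within 0.04 rad), its nose plate flat on the boss and its lip flat on the rest (within 2.5 mm), the stud's neck inside the eye with the head over it, the latch bolt sprung fully out (within 1 mm) over the lip by at least 1.5 mm; the tray is at rest (angle between tray_eye's own z axis and vertical below 0.04 rad and z of tray_eye in the frame of stud between 0 and 0.0045 m and x of tray_eye in the frame of stud between 0.004 and 0.0125 m and y of tray_eye in the frame of stud between -0.006 and 0.006 m and z of tray_lip in the frame of stud below 0.0045 m and value of joint catch below 0.001 m and x of tray_lip in the frame of catch_tip above 0.0015 m and linear speed of tray below 0.01 m/s); the robot touches nothing.
It fails at once if the tray is forced against the stud (over 15 N) (contact force between tray and stud above 15 N).
It fails at once if the tray is pressed on the sampler with more than 45 N (contact force between tray and sampler above 45 N).
It fails at once if a bystander is moved by more than 15 mm or tipped (distance of any of rack, flask0, flask1, flask2, pipette, dish, screwdriver, spatula from where it was at the start of the episode above 0.015 m or angle between any of flask0, flask1, flask2, rack's own z axis and vertical above 0.3 rad).
It also fails if it takes over 72 s, if anything falls off the work surface, if the arm or the gripper's body presses on something with over 40 N, if the wrist force passes 120 N, or if a joint passes its speed limit or range.

## Working session

There is one attempt and no reset: what is moved stays moved. The work goes in short steps, Python scripts to look and compute and a tool call to move; the robot and the scene stay as the last step left them, time stands still between calls to the robot, and variables do not carry over. Pictures are saved under pics/ and viewed, and the job is handed in when it is done.

Besides the shell and the picture viewer there is one more tool, called after "Request:" as a command line: name --argument value ..., lists and objects as JSON in quotes. servo_tool: Moves the arm, as the interface text tells. Its arguments: {"type":"object","properties":{"rows":{"type":"array"},"grip":{"type":"number"}},"required":["rows"]}

```bash
mkdir -p pics; ls; python3 - <<'E'
from bench import robot
import cv2,numpy as np
print(robot.get_obs())
for n in ["scene","top","wrist"]:
    s=robot.snapshot(n); cv2.imwrite(f"pics/{n}0.png",s["pixels"][:,:,::-1])
    np.savez(f"{n}0.npz",**{k:np.array(v) for k,v in s.items()})
    print(n,s["camera_matrix"],s["D"],s["world_from_camera"])
E
```

```text
pics
{'time': 0.0, 'joint_positions': array([ 1.08890084e+00,  8.79533872e-02,  1.37226187e+00, -3.68916771e-05,
        1.68359153e+00, -1.03109212e-01]), 'qvel': array([ 1.80493780e-03, -7.40710175e-04,  1.61109163e-03, -8.43288368e-07,
        8.49165936e-04,  1.45139796e-03]), 'joint_torque': array([ 5.25815831e-04, -3.40173948e+01, -3.02427936e+01,  7.18025677e-02,
        3.29172739e-02, -1.71929819e-04]), 'tool_pos': array([0.20314889, 0.51051059, 0.2043012 ]), 'ee_rot': array([-3.13938651e+00, -1.91421425e-04,  2.76280206e+00]), 'wrist_force': array([ 0.56946829, -0.30767789,  0.0887192 ]), 'wrist_torque': array([-0.04566471,  0.01967951,  0.0587064 ]), 'width': 0.09416386817854598}
scene [[526.16457299   0.         331.60857607]
 [  0.         526.16457299 238.01691138]
 [  0.           0.           1.        ]] [-0.08455459  0.          0.          0.          0.        ] [[ 0.15357349  0.7530903  -0.63974228  1.16203499]
 [ 0.98805456 -0.1254077   0.08956054 -0.23641243]
 [-0.01278143 -0.6458544  -0.76335361  0.7961979 ]
 [ 0.          0.          0.          1.        ]]
top [[584.19963868   0.         320.88191492]
 [  0.         584.19963868 237.05381643]
 [  0.           0.           1.        ]] [-0.08646734  0.          0.          0.          0.        ] [[-0.0066801  -0.98767699  0.15636345  0.4141295 ]
 [-0.99988152  0.00876587  0.01265343 -0.17116767]
 [-0.01386817 -0.1562604  -0.98761853  1.17133578]
 [ 0.          0.          0.          1.        ]]
wrist [[360.67654563   0.         315.852874  ]
 [  0.         360.67654563 242.80911889]
 [  0.           0.           1.        ]] [-0.0160532  0.         0.         0.         0.       ] [[ 0.36989114  0.8934797   0.25470487  0.12909274]
 [ 0.92907333 -0.3551836  -0.1032829   0.53927157]
 [-0.00181418  0.27484293 -0.96148743  0.38451383]
 [ 0.          0.          0.          1.        ]]
```

View pics/scene0.png

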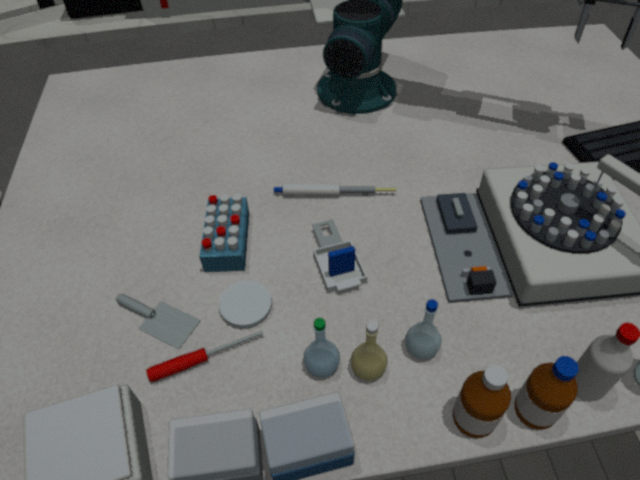

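View pics/top0.png

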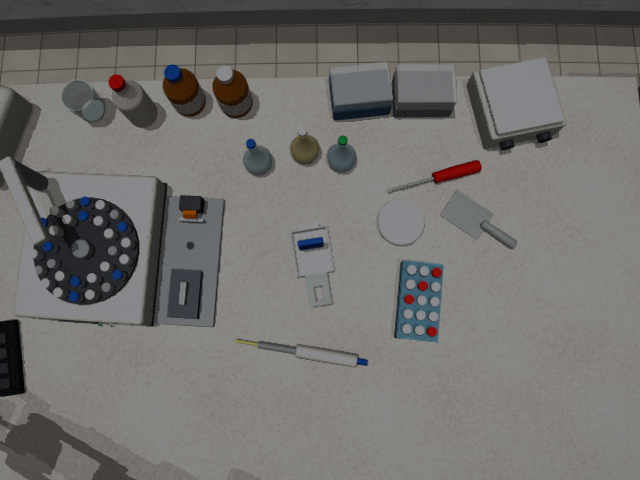

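View pics/wrist0.png

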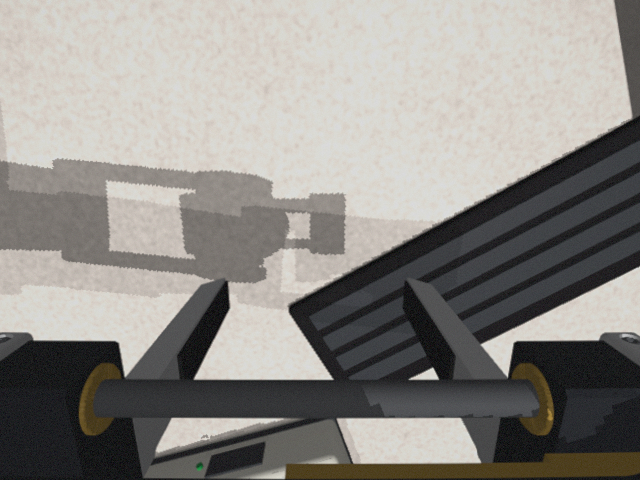

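```bash
cat > h.py <<'E'
import numpy as np,cv2
def load(n):
    return dict(np.load(n))
def ray(s,uv):
    uv=np.array(uv,float).reshape(-1,1,2)
    p=cv2.undistortPoints(uv,s["camera_matrix"],s["D"]).reshape(-1,2)
    T=s["world_from_camera"]; d=np.c_[p,np.ones(len(p))]@T[:3,:3].T
    return T[:3,3],d
def onz(s,uv,z):
    o,d=ray(s,uv); return o+d*((z-o[2])/d[:,2])[:,None]
def proj(s,P):
    P=np.array(P,float).reshape(-1,3);T=np.linalg.inv(s["world_from_camera"])
    r,_=cv2.Rodrigues(T[:3,:3]); return cv2.projectPoints(P,r,T[:3,3],s["camera_matrix"],s["D"])[0].reshape(-1,2)
def crop(s,name,u0,v0,u1,v1,k):
    im=s["pixels"][v0:v1,u0:u1,::-1]
    cv2.imwrite(name,cv2.resize(im,None,fx=k,fy=k,interpolation=cv2.INTER_CUBIC))
E
python3 - <<'E'
from h import *
t=load("top0.npz");s=load("scene0.npz")
crop(t,"pics/top_tray.png",270,215,370,315,6)
crop(t,"pics/top_bay.png",150,185,240,335,4)
crop(s,"pics/sc_tray.png",300,210,380,300,6)
crop(s,"pics/sc_bay.png",410,180,520,310,4)
E
```

```text
(no output)
```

View pics/top_tray.png

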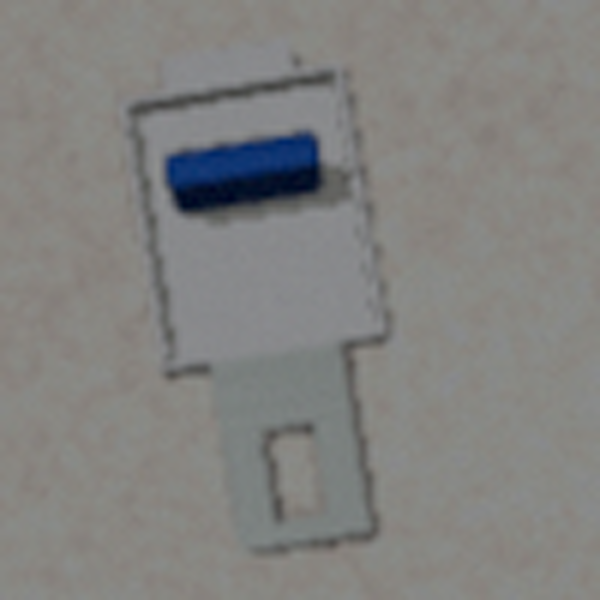

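View pics/top_bay.png

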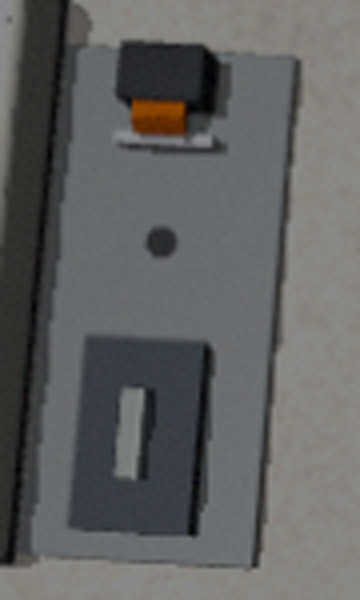

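View pics/sc_bay.png

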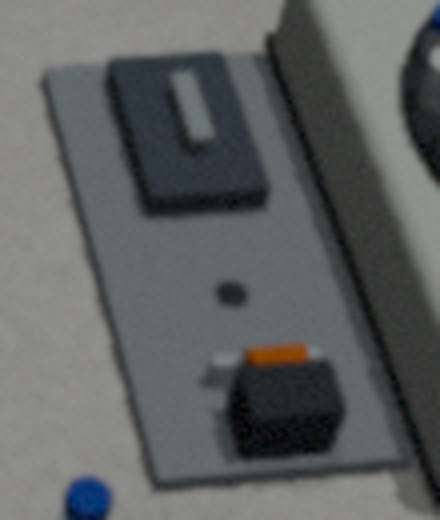

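View pics/sc_tray.png

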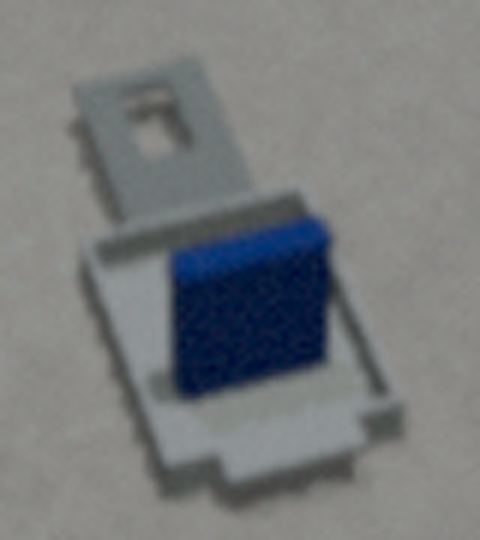

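```bash
python3 - <<'E'
from h import *
t=load("top0.npz");s=load("scene0.npz")
def f(S,pts,o,k,z,l):
    P=onz(S,np.array(o)+np.array(pts,float)/k-0.5+0.5/k,z); print(l,P[:,:2].round(4).tolist(),P.mean(0).round(4)); return P
w=f(t,[(166,155),(316,135),(320,165),(173,184)],(270,215),6,.068,"webtop")
e=f(t,[(264,430),(312,424),(322,512),(278,520)],(270,215),6,.018,"eye")
n=f(t,[(252,552),(378,534)],(270,215),6,.018,"nose")
d=w.mean(0)-n.mean(0);print("tray yaw", np.degrees(np.arctan2(d[1],d[0])), np.linalg.norm(d[:2]), "exp .121")
d=w.mean(0)-e.mean(0);print(np.degrees(np.arctan2(d[1],d[0])))
h=f(t,[(122,388),(146,388),(139,480),(114,478)],(150,185),4,.042,"head")
b=f(t,[(87,337),(210,345),(195,535),(68,527)],(150,185),4,.029,"boss")
st=f(t,[(258,567),(298,60)],(150,185),4,.012,"strip");dd=st[1]-st[0];print(np.degrees(np.arctan2(dd[1],dd[0])))
for a in (h,b):
    dd=(a[0]+a[1]-a[2]-a[3])/2;print("yaw",np.degrees(np.arctan2(dd[1],dd[0])),np.linalg.norm(dd[:2]))
h=f(s,[(170,72),(192,68),(214,138),(190,148)],(410,180),4,.042,"head sc")
b=f(s,[(110,60),(220,55),(266,188),(147,208)],(410,180),4,.029,"boss sc")
bo=f(s,[(248,350),(306,344)],(410,180),4,.045,"bolt sc")
bo=f(t,[(133,131),(185,133)],(150,185),4,.035,"bolt tip top")
w=f(s,[(175,262),(327,235),(322,215),(175,248)],(300,210),6,.068,"web sc")
w=f(s,[(76,85),(197,58)],(300,210),6,.018,"nose sc")
E
```

```text
webtop [[0.5827, -0.1118], [0.5887, -0.1596], [0.5791, -0.1609], [0.5734, -0.114]] [ 0.581  -0.1366  0.068 ]
eye [[0.4985, -0.1413], [0.5004, -0.1571], [0.4715, -0.1602], [0.469, -0.1458]] [ 0.4848 -0.1511  0.018 ]
nose [[0.4586, -0.1372], [0.4642, -0.1785]] [ 0.4614 -0.1579  0.018 ]
tray yaw 10.083315128154085 0.12147079866246738 exp .121
8.594108301035877
head [[0.5073, 0.1186], [0.5073, 0.1067], [0.4626, 0.109], [0.4636, 0.1213]] [0.4852 0.1139 0.042 ]
boss [[0.5338, 0.1402], [0.5294, 0.0785], [0.4363, 0.0839], [0.4403, 0.1469]] [0.4849 0.1124 0.029 ]
strip [[0.4208, 0.0559], [0.6767, 0.0406]] [0.5488 0.0482 0.012 ]
-3.418274979140248
yaw -3.2584010951090603 0.04428110631204279
yaw -3.7034143187656228 0.09353239239402719
head sc [[0.4647, 0.1075], [0.4637, 0.1193], [0.5117, 0.1152], [0.5162, 0.1015]] [0.4891 0.1109 0.042 ]
boss sc [[0.4393, 0.0854], [0.445, 0.1427], [0.5366, 0.136], [0.5395, 0.0747]] [0.4901 0.1097 0.029 ]
bolt sc [[0.6411, 0.0885], [0.6422, 0.1154]] [0.6417 0.102  0.045 ]
bolt tip top [[0.6363, 0.1187], [0.635, 0.0924]] [0.6356 0.1056 0.035 ]
web sc [[0.5858, -0.1614], [0.5831, -0.1153], [0.5753, -0.1154], [0.5806, -0.1606]] [ 0.5812 -0.1382  0.068 ]
nose sc [[0.4669, -0.1773], [0.4616, -0.136]] [ 0.4642 -0.1566  0.018 ]
```

Request:
servo_tool --rows '[[[-0.924,-0.722,-0.3],0],[[-0.924,-0.722,-0.3],0],[[-0.924,-0.722,-0.3],0]]' --grip -1

```text
time: 0.4
tool_pos: [0.2525, 0.4274, 0.2307]
ee_rot: [3.141, 0.002, 2.761]
wrist_force: [0.5, 0.5, 0.4]
width: 0.0942
```

Request:
servo_tool --rows '[[[-0.924,-0.722,0],0],[[-0.924,-0.722,0],0],[[-0.924,-0.722,0],0]]'

```text
time: 0.65
tool_pos: [0.3, 0.3455, 0.2296]
ee_rot: [-3.141, 0.002, 2.758]
wrist_force: [0.7, 0.3, 0.1]
width: 0.094
```

Request:
servo_tool --rows '[[[-0.924,-0.722,0],0],[[-0.924,-0.722,0],0],[[-0.924,-0.722,0],0]]'

```text
time: 0.9
tool_pos: [0.3472, 0.2646, 0.2293]
ee_rot: [-3.14, 0.002, 2.758]
wrist_force: [-0.2, -0.0, -0.4]
width: 0.0938
```

Request:
servo_tool --rows '[[[-0.924,-0.722,0],0],[[-0.924,-0.722,0],0],[[-0.924,-0.722,0],0]]'

```text
time: 1.15
tool_pos: [0.3945, 0.1839, 0.2291]
ee_rot: [-3.14, 0.001, 2.758]
wrist_force: [0.3, 0.4, 0.7]
width: 0.094
```

Request:
servo_tool --rows '[[[-0.924,-0.722,0],0],[[-0.924,-0.722,0],0],[[-0.924,-0.722,0],0]]'

```text
time: 1.4
tool_pos: [0.4418, 0.1031, 0.2289]
ee_rot: [-3.14, 0.001, 2.758]
wrist_force: [0.1, 0.3, -0.0]
width: 0.0939
```

Request:
servo_tool --rows '[[[-0.924,-0.722,0],0],[[-0.924,-0.722,0],0],[[-0.924,-0.722,0],0]]'

```text
time: 1.65
tool_pos: [0.4892, 0.0223, 0.2286]
ee_rot: [-3.141, 0.0, 2.759]
wrist_force: [0.1, 1.1, 0.1]
width: 0.0938
```

Request:
servo_tool --rows '[[[-0.924,-0.722,0],-0.34],[[-0.924,-0.722,0],-0.34],[[-0.924,-0.722,0],-0.34],[[-0.924,-0.722,0],-0.34],[[-0.924,-0.722,0],-0.34]]'

```text
time: 2.07
tool_pos: [0.5351, -0.0551, 0.2286]
ee_rot: [3.139, -0.001, -2.982]
wrist_force: [-0.2, 0.3, 0.5]
width: 0.0945
```

Request:
servo_tool --rows '[[[-0.41,-1,0.5],0],[[-0.41,-1,0.5],0],[[-0.41,-1,0.5],0],[[-0.41,-1,0.5],0],[[-0.41,-1,0.5],0]]'

```text
time: 2.48
tool_pos: [0.5793, -0.1284, 0.1887]
ee_rot: [3.139, -0.002, -2.986]
wrist_force: [0.0, 0.6, -0.3]
width: 0.0942
```

```bash
cat > snap.py <<'E'
import sys
from bench import robot
from h import *
for a in sys.argv[1:]:
    n,tag=a.split(":")
    s=robot.snapshot(n); cv2.imwrite(f"pics/{tag}.png",s["pixels"][:,:,::-1]); np.savez(f"{tag}.npz",**{k:np.array(v) for k,v in s.items()})
o=robot.get_obs(); print({k:np.round(o[k],4).tolist() for k in ("time","joint_positions","tool_pos","ee_rot","wrist_force","wrist_torque","width")})
E
python3 snap.py wrist:w1
```

```text
{'time': 2.5333, 'joint_positions': [-0.314, 0.1877, 1.2887, 0.0014, 1.6656, -2.0409], 'tool_pos': [0.5795, -0.1281, 0.1899], 'ee_rot': [3.1402, 0.0002, -2.9853], 'wrist_force': [0.5142, -0.3561, -0.4814], 'wrist_torque': [0.0734, 0.0761, 0.0012], 'width': 0.094}
```

View pics/w1.png

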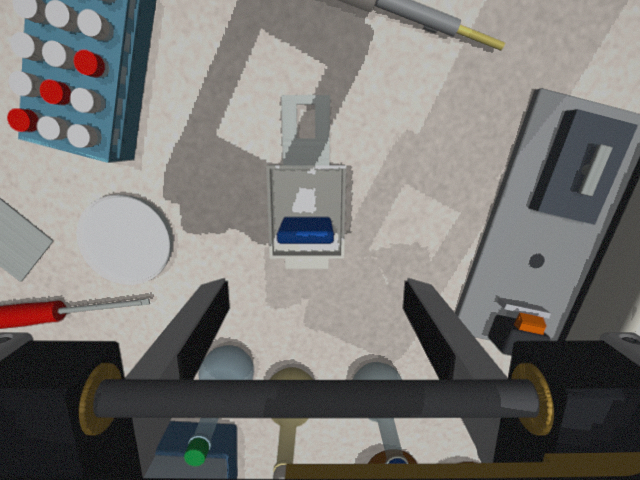

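```bash
python3 - <<'E'
from h import *
s=load("w1.npz")
crop(s,"pics/w1a.png",255,85,365,275,3)
crop(s,"pics/w1b.png",480,80,640,350,2)
E
```

```text
(no output)
```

View pics/w1a.png

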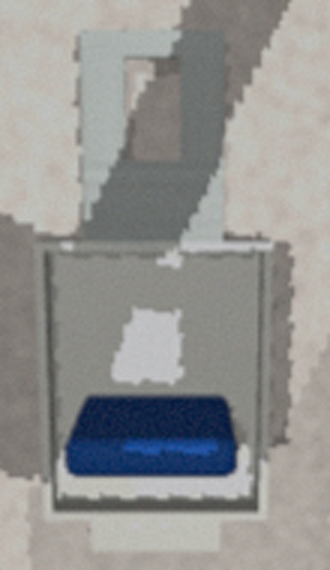

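View pics/w1b.png

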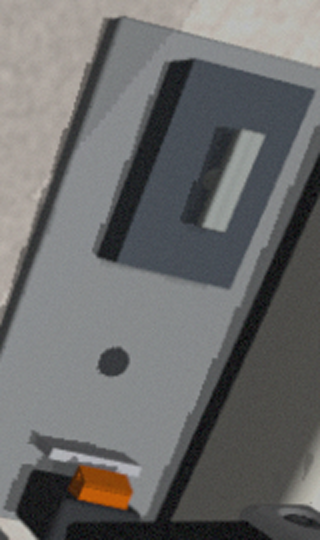

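```bash
python3 - <<'E'
from h import *
t=load("w1.npz")
def f(S,pts,o,k,z,l):
    P=onz(S,np.array(o)+np.array(pts,float)/k-0.5+0.5/k,z); print(l,P[:,:2].round(4).tolist(),P.mean(0).round(4)); return P
n=f(t,[(80,30),(228,30)],(255,85),3,.018,"nose")
e=f(t,[(125,57),(182,57),(182,160),(130,160)],(255,85),3,.018,"eye")
w=f(t,[(72,438),(233,438),(236,475),(68,475)],(255,85),3,.068,"webtop")
l=f(t,[(91,552),(220,550)],(255,85),3,.018,"lip")
d=l.mean(0)-n.mean(0);print(np.degrees(np.arctan2(d[1],d[0])),np.linalg.norm(d))
h=f(t,[(235,128),(266,133),(226,233),(202,228)],(480,80),2,.042,"head")
b=f(t,[(190,60),(313,90),(232,290),(117,262)],(480,80),2,.029,"boss")
for a in (h,b):
    dd=(a[2]+a[3]-a[0]-a[1])/2;print("yaw",np.degrees(np.arctan2(dd[1],dd[0])),np.linalg.norm(dd[:2]))
E
```

```text
nose [[0.4658, -0.1787], [0.4589, -0.1345]] [ 0.4623 -0.1566  0.018 ]
eye [[0.4713, -0.1642], [0.4686, -0.147], [0.4985, -0.1424], [0.501, -0.1584]] [ 0.4848 -0.153   0.018 ]
webtop [[0.5793, -0.1617], [0.5722, -0.1161], [0.5829, -0.1134], [0.5904, -0.1614]] [ 0.5812 -0.1381  0.068 ]
lip [[0.6314, -0.1533], [0.6238, -0.1095]] [ 0.6276 -0.1314  0.018 ]
8.656708267234315 0.16720942846911604
head [[0.464, 0.1046], [0.4638, 0.1193], [0.5092, 0.1174], [0.5087, 0.1055]] [0.4864 0.1117 0.042 ]
boss [[0.4377, 0.0836], [0.4407, 0.1443], [0.5357, 0.1408], [0.5313, 0.08]] [0.4863 0.1121 0.029 ]
yaw -0.6927372883538987 0.045089076095159504
yaw -2.1506524410757724 0.09440320717110236
```

Request:
servo_tool --rows '[[[-0.01,-0.127,1],0],[[-0.01,-0.127,1],0],[[-0.01,-0.127,1],0],[[-0.01,-0.127,1],0]]'

```text
time: 2.87
tool_pos: [0.5801, -0.1378, 0.1084]
ee_rot: [3.139, -0.004, -2.985]
wrist_force: [0.2, -0.3, 0.7]
width: 0.094
```

Request:
servo_tool --rows '[[[0,0,0.5],0],[[0,0,0.96],0],[[0,0,0.96],0],[[0,0,0.96],0],[[0,0,0.96],0]]'

```text
time: 3.28
tool_pos: [0.5844, -0.1401, 0.0371]
ee_rot: [-3.139, 0.006, -2.986]
wrist_force: [-0.2, -0.1, 0.2]
width: 0.0944
```

```bash
python3 snap.py wrist:w2
```

```text
{'time': 3.3333, 'joint_positions': [-0.33, 0.2826, 1.4832, 0.0002, 1.3681, -2.0566], 'tool_pos': [0.5847, -0.1404, 0.0375], 'ee_rot': [-3.1382, 0.0068, -2.9858], 'wrist_force': [0.4343, -0.5936, 0.99], 'wrist_torque': [0.0436, -0.0269, -0.0498], 'width': 0.0943}
```

View pics/w2.png

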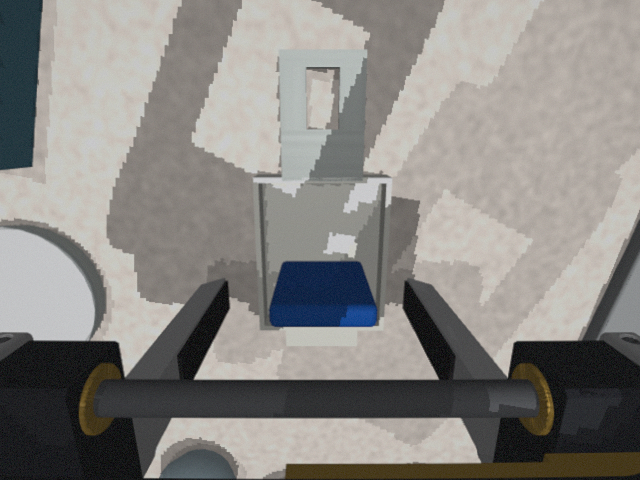

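Request:
servo_tool --rows '[[[0.03,0.035,0.05],0],[[0.03,0.035,0.05],0],[[0.03,0.035,0.05],0]]'

```text
time: 3.58
tool_pos: [0.5795, -0.1375, 0.0301]
ee_rot: [-3.141, 0.002, -2.986]
wrist_force: [-0.2, 0.6, -0.6]
width: 0.0944
```

Request:
servo_tool --rows '[[[0,0,0],0],[[0,0,0],0]]'

```text
time: 3.75
tool_pos: [0.5791, -0.1375, 0.0291]
ee_rot: [-3.141, 0.001, -2.986]
wrist_force: [0.8, 0.7, -0.6]
width: 0.0938
```

Request:
servo_tool --rows '[[[-0.033,-0.01,-0.045],0],[[-0.033,-0.01,-0.045],0],[[-0.033,-0.01,-0.045],0],[[-0.033,-0.01,-0.045],0]]'

```text
time: 4.08
tool_pos: [0.5819, -0.1379, 0.0323]
ee_rot: [3.142, 0.0, -2.986]
wrist_force: [-0.1, -0.3, 0.1]
width: 0.0937
```

Request:
servo_tool --rows '[[[0,0,0],0],[[0,0,0],0],[[0,0,0],0],[[0,0,0],0],[[0,0,0],0],[[0,0,0],0],[[0,0,0],0],[[0,0,0],0]]' --grip 1

```text
time: 4.75
tool_pos: [0.5817, -0.1377, 0.0323]
ee_rot: [3.141, 0.0, -2.986]
wrist_force: [0.3, 0.9, 0.1]
width: 0.0499
```

Request:
servo_tool --rows '[[[0,0,-0.3],0],[[0,0,-0.6],0],[[0,0,-0.9],0],[[0,0,-0.9],0],[[0,0,-0.9],0]]'

```text
time: 5.17
tool_pos: [0.5826, -0.1382, 0.1053]
ee_rot: [-3.14, 0.003, -2.986]
wrist_force: [-0.5, 0.5, -2.2]
width: 0.0499
```

```bash
python3 snap.py wrist:w3 scene:s3
```

```text
{'time': 5.2667, 'joint_positions': [-0.3275, 0.2336, 1.4098, 0.0001, 1.5015, -2.0536], 'tool_pos': [0.5806, -0.1375, 0.1021], 'ee_rot': [3.14, -0.0029, -2.9863], 'wrist_force': [-0.0937, -0.0111, -2.3006], 'wrist_torque': [-0.0071, -0.0114, -0.0225], 'width': 0.0499}
```

View pics/w3.png

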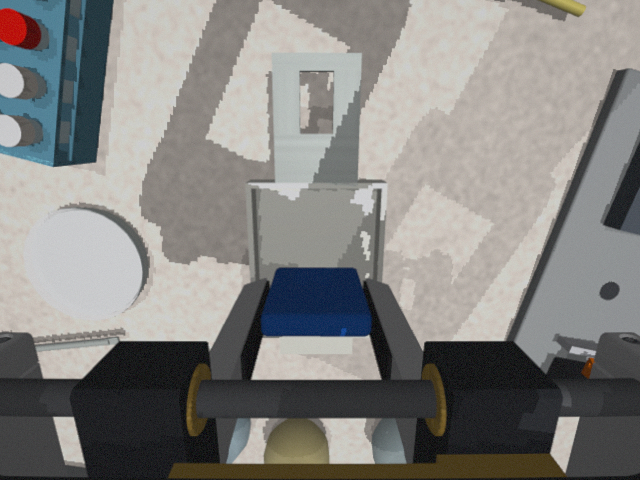

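View pics/s3.png

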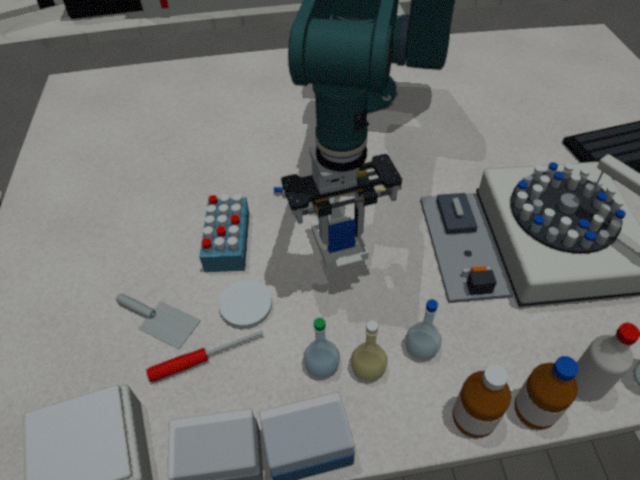

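```bash
python3 - <<'E'
from h import *
t=load("top0.npz")
crop(t,"pics/hs.png",10,165,200,345,4)
s=load("scene0.npz");crop(s,"pics/hs2.png",460,140,640,310,4)
E
```

```text
(no output)
```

View pics/hs.png

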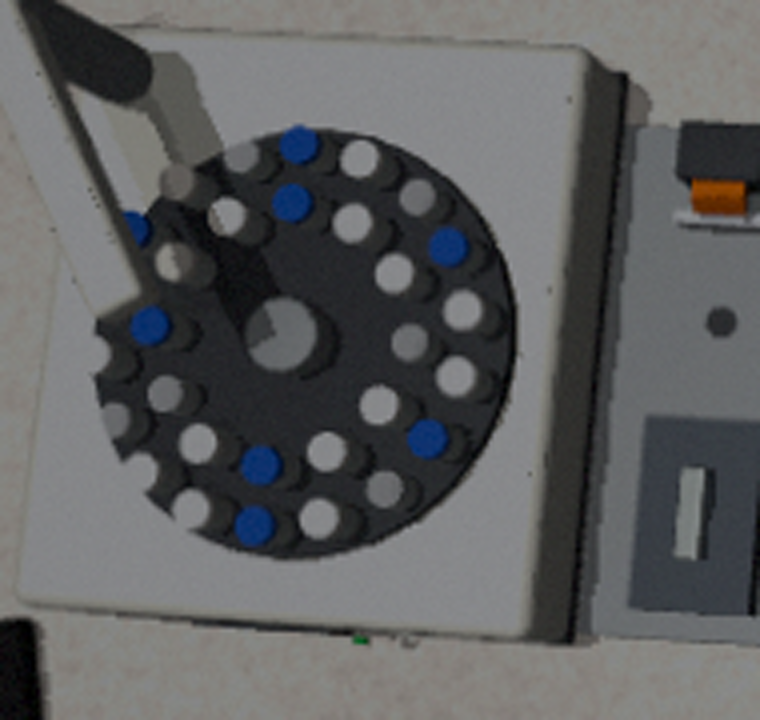

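View pics/hs2.png

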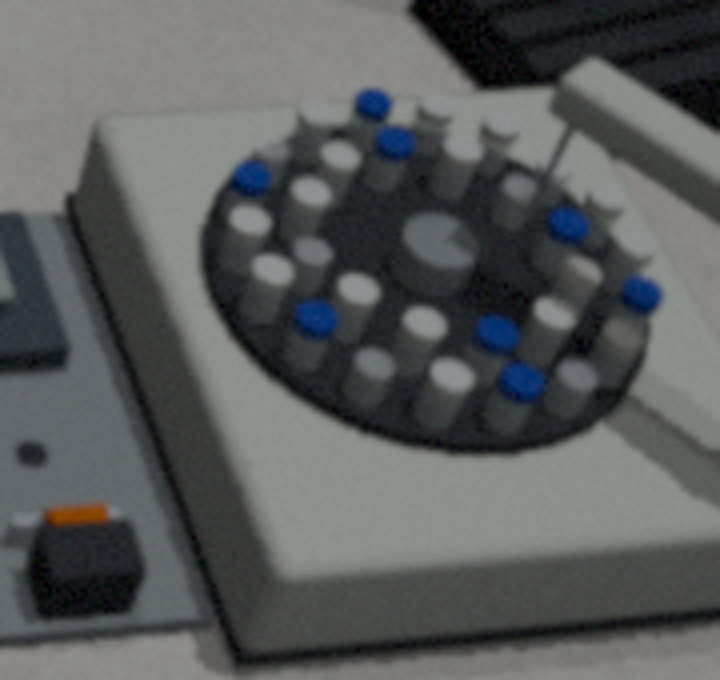

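```bash
python3 - <<'E'
from h import *
t=load("top0.npz");s=load("scene0.npz")
print(onz(t,np.array((10,165))+np.array([(525,636),(465,631),(20,602),(580,48)])/4,.078).round(4))
print(onz(s,np.array((460,140))+np.array([(97,118),(550,92),(280,578)])/4,.078).round(4))
w=load("w1.npz"); print(onz(w,[(0,0)],0))
E
```

```text
[[0.4249 0.1814 0.078 ]
 [0.4272 0.2103 0.078 ]
 [0.44   0.431  0.078 ]
 [0.7087 0.1656 0.078 ]]
[[0.4318 0.1796 0.078 ]
 [0.4495 0.4224 0.078 ]
 [0.7154 0.1599 0.078 ]]
[[ 0.42219086 -0.44359223  0.        ]]
```

Request:
servo_tool --rows '[[[0,0.1,-0.5],0],[[0.1,0.4,-0.9],0],[[0.346,0.94,-0.9],0],[[0.346,0.94,-0.9],0],[[0.346,0.94,-0.9],0]]'

```text
time: 5.68
tool_pos: [0.5409, -0.0658, 0.1745]
ee_rot: [3.14, -0.003, -2.984]
wrist_force: [0.1, 0.9, -2.3]
width: 0.0493
```

Request:
servo_tool --rows '[[[0.17,0.47,0],0],[[0.346,0.94,0],0],[[0.346,0.94,0],0]]'

```text
time: 5.93
tool_pos: [0.5003, 0.0064, 0.1736]
ee_rot: [3.137, -0.006, -2.982]
wrist_force: [0.4, 0.5, -1.6]
width: 0.0499
```

Request:
servo_tool --rows '[[[0.17,0.47,0],0],[[0.346,0.94,0],0],[[0.346,0.94,0],0]]'

```text
time: 6.18
tool_pos: [0.4617, 0.0762, 0.1742]
ee_rot: [3.138, -0.005, -2.981]
wrist_force: [0.7, -0.9, -2.6]
width: 0.0499
```

Request:
servo_tool --rows '[[[0.17,0.47,0],0],[[0.346,0.94,0],0],[[0.346,0.94,0],0]]'

```text
time: 6.43
tool_pos: [0.423, 0.1461, 0.1745]
ee_rot: [3.138, -0.004, -2.98]
wrist_force: [0.4, -0.8, -2.4]
width: 0.0495
```

Request:
servo_tool --rows '[[[0.17,0.47,0],0.07],[[0.346,0.94,0],0.134],[[0.346,0.94,0],0.134],[[0.346,0.94,0],0.134],[[0.346,0.94,0],0.134],[[0.346,0.94,0],0.134],[[0.346,0.94,0],0.134]]'

```text
time: 7.02
tool_pos: [0.3877, 0.2109, 0.1758]
ee_rot: [-3.141, -0.0, 3.085]
wrist_force: [0.2, -0.1, -1.9]
width: 0.0502
```

```bash
python3 snap.py wrist:w4 scene:s4
```

```text
{'time': 7.1167, 'joint_positions': [0.3705, -0.1504, 1.6597, -0.0003, 1.6325, -1.1433], 'tool_pos': [0.3875, 0.2111, 0.1761], 'ee_rot': [-3.1412, -0.0001, 3.0846], 'wrist_force': [-0.0409, 1.3741, -2.9622], 'wrist_torque': [0.0321, -0.0357, -0.0006], 'width': 0.0502}
```

View pics/w4.png

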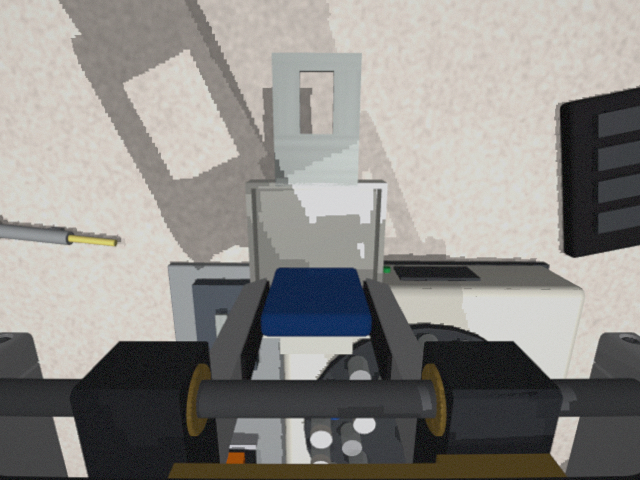

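View pics/s4.png

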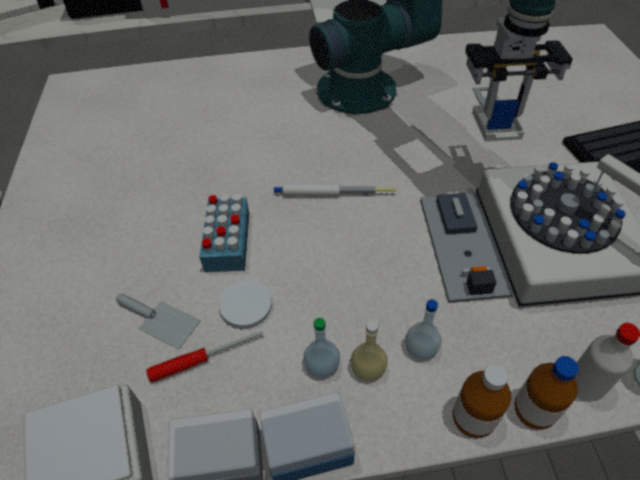

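```bash
python3 - <<'E'
from h import *
w=load("w4.npz"); print(onz(w,[(400,287),(560,289),(400,264),(540,264)],.078).round(4))
print(onz(w,[(400,264),(540,264)],.0).round(4))
E
```

```text
[[0.4293 0.2772 0.078 ]
 [0.439  0.4115 0.078 ]
 [0.4091 0.2771 0.078 ]
 [0.4157 0.392  0.078 ]]
[[0.4374 0.2947 0.    ]
 [0.4459 0.4418 0.    ]]
```

Request:
servo_tool --rows '[[[0.02,0,0.5],0],[[0.02,0,0.9],0],[[0.02,0,0.9],0],[[0.02,0,0.9],0],[[0.02,0,0.9],0],[[0.02,0,0.9],0]]'

```text
time: 7.62
tool_pos: [0.387, 0.2128, 0.107]
ee_rot: [3.14, 0.004, 3.086]
wrist_force: [-0.5, 0.1, -0.7]
width: 0.0504
```

Request:
servo_tool --rows '[[[0,0,0.04],0],[[0,0,0.08],0],[[0,0,0.08],0],[[0,0,0.08],0]]'

```text
time: 7.95
tool_pos: [0.3853, 0.2124, 0.098]
ee_rot: [3.141, 0.0, 3.087]
wrist_force: [0.3, -0.0, -1.8]
width: 0.05
```

Request:
servo_tool --rows '[[[0,0,0.03],0],[[0,0,0.06],0],[[0,0,0.06],0],[[0,0,0.06],0]]'

```text
time: 8.28
tool_pos: [0.3852, 0.2126, 0.0949]
ee_rot: [3.141, 0.001, 3.087]
wrist_force: [-3.7, -0.4, 7.6]
width: 0.0495
```

Request:
servo_tool --rows '[[[0.01,0,0.03],0],[[0.02,0,0.06],0],[[0.02,0,0.06],0],[[0.02,0,0.06],0]]'

```text
time: 8.62
tool_pos: [0.3839, 0.2128, 0.0911]
ee_rot: [3.141, 0.002, 3.087]
wrist_force: [-5.4, -1.0, 11.1]
width: 0.0498
```

```bash
python3 snap.py wrist:w5
```

```text
{'time': 8.6667, 'joint_positions': [0.3766, -0.1127, 1.7978, 0.0002, 1.4547, -1.1393], 'tool_pos': [0.3839, 0.2127, 0.0911], 'ee_rot': [3.1407, 0.0016, 3.0866], 'wrist_force': [-6.0258, -0.9918, 11.1783], 'wrist_torque': [-0.3199, 0.6776, -0.0112], 'width': 0.0497}
```

View pics/w5.png

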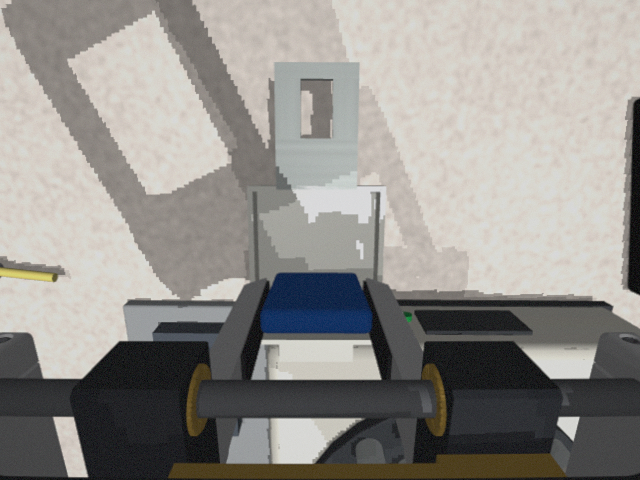

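Request:
servo_tool --rows '[[[0.02,0,0.04],0],[[0.04,0,0.08],0],[[0.04,0,0.08],0],[[0.04,0,0.08],0]]'

```text
time: 9.0
tool_pos: [0.3812, 0.2129, 0.0844]
ee_rot: [3.141, 0.003, 3.087]
wrist_force: [-3.8, -1.1, 8.8]
width: 0.0498
```

Request:
servo_tool --rows '[[[0.015,0,0.04],0],[[0.03,0,0.08],0],[[0.03,0,0.08],0],[[0.03,0,0.08],0]]'

```text
time: 9.33
tool_pos: [0.3789, 0.2132, 0.0779]
ee_rot: [3.14, 0.003, 3.086]
wrist_force: [-3.5, 0.7, 8.1]
width: 0.0495
```

```bash
python3 snap.py wrist:w6 scene:s6; python3 - <<'E'
from h import *
crop(load("s6.npz"),"pics/s6c.png",440,20,580,200,4)
E
```

```text
{'time': 9.4333, 'joint_positions': [0.3819, -0.1129, 1.8254, 0.0, 1.426, -1.1337], 'tool_pos': [0.3789, 0.2132, 0.0778], 'ee_rot': [3.1403, 0.0028, 3.0864], 'wrist_force': [-4.1036, -1.3103, 8.9388], 'wrist_torque': [-0.193, 0.3024, -0.1268], 'width': 0.05}
```

View pics/w6.png

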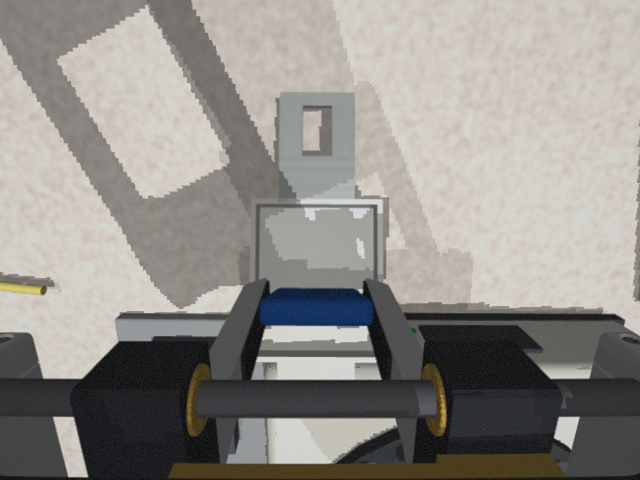

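View pics/s6c.png

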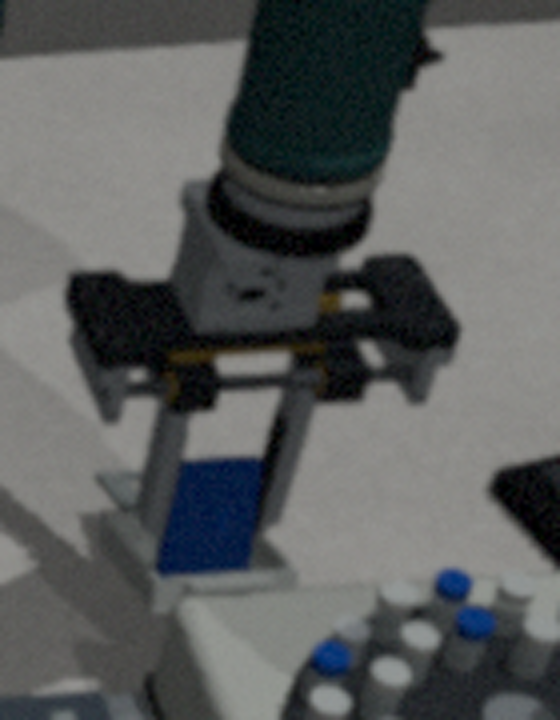

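```bash
cat > tilt.py <<'E'
from h import *
from scipy.optimize import least_squares
from scipy.spatial.transform import Rotation as R
def fit(tag,tool,rpy,pts):
    """pts: dict name->pixel (u,v); tray orientation: tool Rz * tilt; solves theta, dx,dy,dz(grip centre vs grasp point), dyaw"""
    s=load(tag+".npz")
    L={"nl":(-121,-22,-34),"nr":(-121,22,-34),"e0":(-113,-8.5,-34),"e1":(-113,8.5,-34),"e2":(-83,8.5,-34),"e3":(-83,-8.5,-34),"bl":(-58,-38,-34),"br":(-58,38,-34),"ll":(46,-22,-34),"lr":(46,22,-34)}
    P=np.array([L[k] for k in pts])/1000; U=np.array([pts[k] for k in pts],float)
    g=np.array(tool)+[0,0,.019]; yaw=rpy[2]-np.pi
    def W(x):
        A=R.from_euler("z",yaw+x[3]).as_matrix()@R.from_euler("y",-x[0]).as_matrix()
        return g+np.array([x[1],x[2],x[4]])+P@A.T
    f=lambda x:np.r_[(proj(s,W(x))-U).ravel(), x[4]*500]
    r=least_squares(f,[0.1,0,0,0,0]); x=r.x
    print(tag,"theta deg",np.degrees(x[0]).round(2),"d mm",(x[[1,2,4]]*1000).round(2),"dyaw deg",np.degrees(x[3]).round(2),"rms px",np.sqrt(np.mean(r.fun**2)).round(2))
    return x
if __name__=="__main__":
    fit("w4",[.3875,.2111,.1761],[0,0,3.0846],dict(nl=(272,53.5),nr=(362,53.5),e0=(300,70),e1=(334,70),e2=(333,134),e3=(300,134),bl=(247,182),br=(387,182)))
    fit("w6",[.3789,.2132,.0778],[0,0,3.0864],dict(nl=(279,93),nr=(355,93),e0=(303,106),e1=(332,106),e2=(331,156),e3=(303,156),bl=(251,199),br=(384,199)))
E
python3 tilt.py; python3 - <<'E'
from h import *
crop(load("w6.npz"),"pics/w6c.png",240,80,400,220,5)
E
```

```text
w4 theta deg -0.23 d mm [ 0.35 -0.95 -0.83] dyaw deg -0.02 rms px 0.43
w6 theta deg 17.83 d mm [-1.73 -0.17  2.34] dyaw deg 0.04 rms px 0.65
```

View pics/w6c.png

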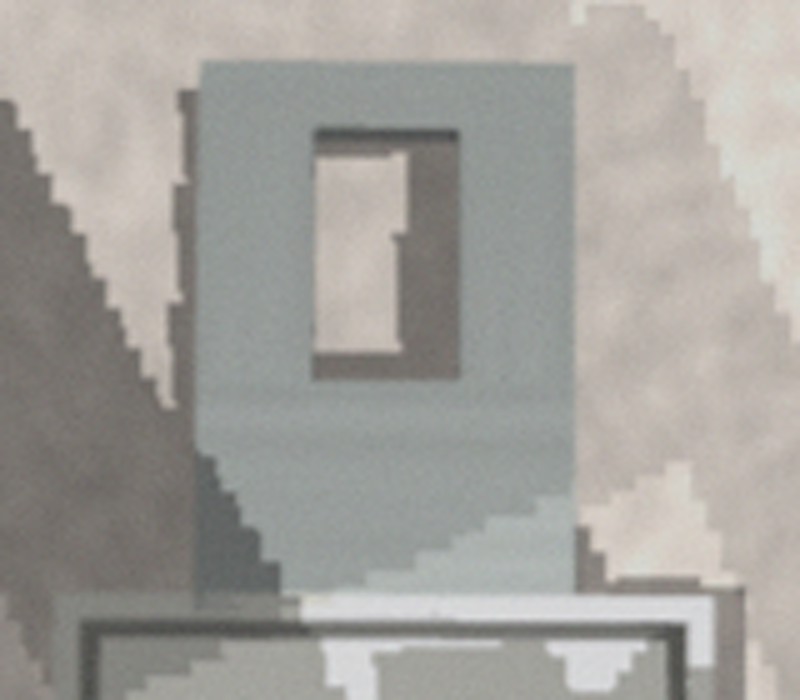

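Request:
servo_tool --rows '[[[0.02,0,0.05],0],[[0.035,0,0.085],0],[[0.035,0,0.085],0],[[0.035,0,0.085],0]]'

```text
time: 9.77
tool_pos: [0.3762, 0.2135, 0.0709]
ee_rot: [3.14, 0.003, 3.087]
wrist_force: [-3.1, -0.2, 7.0]
width: 0.05
```

```bash
python3 snap.py wrist:w7;  python3 - <<'E'
from h import *
crop(load("w7.npz"),"pics/w7c.png",240,80,400,230,5)
E
```

```text
{'time': 9.8167, 'joint_positions': [0.3847, -0.1125, 1.8394, 0.0004, 1.4113, -1.131], 'tool_pos': [0.3762, 0.2135, 0.0709], 'ee_rot': [3.1398, 0.0029, 3.0865], 'wrist_force': [-2.8549, 0.0694, 7.4465], 'wrist_torque': [-0.0707, 0.1634, 0.0308], 'width': 0.0495}
```

View pics/w7c.png

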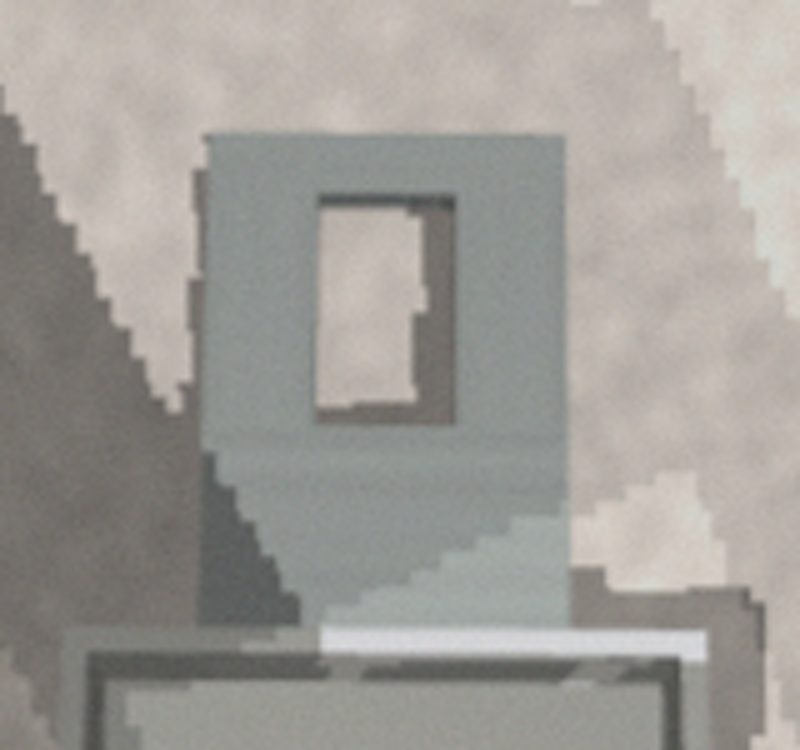

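```bash
python3 - <<'E'
from tilt import fit
fit("w7",[.3762,.2135,.0709],[0,0,3.0865],dict(nl=(281.2,106.8),nr=(353.2,106.8),e0=(303.4,118.8),e1=(331.2,118.8),e2=(331.2,164.8),e3=(303,164.8),bl=(253,205.6),br=(381.6,205.8)))
E
```

```text
w7 theta deg 23.46 d mm [-2.18 -0.2   1.85] dyaw deg -0.06 rms px 0.47
```

Request:
servo_tool --rows '[[[0.01,0,0.03],0],[[0.01,0,0.03],0],[[0.01,0,0.03],0]]'

```text
time: 10.07
tool_pos: [0.3754, 0.2136, 0.0686]
ee_rot: [3.14, 0.003, 3.087]
wrist_force: [-2.8, -0.2, 7.5]
width: 0.0497
```

Request:
servo_tool --rows '[[[0,0,-0.4],0],[[0,0,-1],0],[[0,0,-1],0],[[0,0,-1],0],[[0,0,-1],0]]'

```text
time: 10.48
tool_pos: [0.3744, 0.2129, 0.146]
ee_rot: [3.141, 0.0, 3.086]
wrist_force: [0.1, -0.8, -3.1]
width: 0.05
```

```bash
python3 snap.py wrist:w8;  python3 - <<'E'
from h import *
crop(load("w8.npz"),"pics/w8c.png",240,80,400,230,5)
E
```

```text
{'time': 10.5333, 'joint_positions': [0.3852, -0.1631, 1.7332, 0.0, 1.5741, -1.1304], 'tool_pos': [0.3736, 0.2126, 0.1447], 'ee_rot': [-3.1405, -0.0024, 3.0865], 'wrist_force': [0.4892, -0.1506, -2.9851], 'wrist_torque': [-0.0544, -0.0207, 0.0063], 'width': 0.0499}
```

View pics/w8c.png

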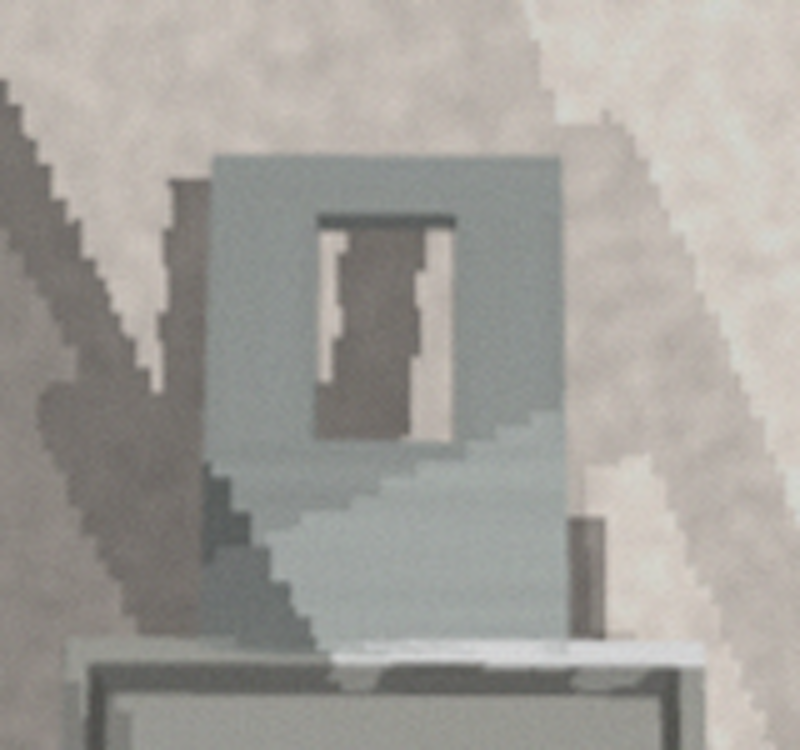

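View pics/w8.png

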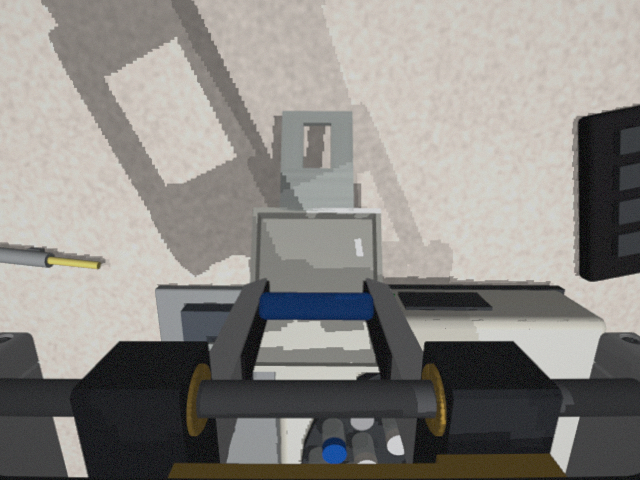

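```bash
python3 - <<'E'
from tilt import fit
fit("w8",[.3736,.2126,.1447],[0,0,3.0865],dict(nl=(282.4,111.2),nr=(352.4,111.2),e0=(303.4,122.8),e1=(331.2,122.8),e2=(331,168),e3=(303,168),bl=(253.4,207.8),br=(381.2,208)))
E
```

```text
w8 theta deg 24.7 d mm [-0.94 -0.05  2.15] dyaw deg -0.1 rms px 0.5
```

Request:
servo_tool --rows '[[[0,-0.4,-0.2],0],[[0,-0.8,-0.2],0],[[0,-1,-0.2],0],[[0,-1,-0.2],0]]'

```text
time: 10.87
tool_pos: [0.3687, 0.1305, 0.16]
ee_rot: [-3.139, -0.004, 3.083]
wrist_force: [0.6, 0.6, -2.9]
width: 0.0496
```

Request:
servo_tool --rows '[[[0,-0.174,0],0.003],[[-0.3,-0.174,0],0.003],[[-0.7,-0.174,0],0.003],[[-1,-0.174,0],0.003],[[-1,-0.174,0],0.003]]'

```text
time: 11.28
tool_pos: [0.4514, 0.1148, 0.1594]
ee_rot: [-3.141, -0.003, 3.081]
wrist_force: [-1.4, -0.3, -2.9]
width: 0.0495
```

Request:
servo_tool --rows '[[[-0.4,0,0],0],[[-0.8,0,0],0],[[-1,0,0],0],[[-1,0,0],0],[[-1,0,0],0],[[-1,0,0],0]]'

```text
time: 11.78
tool_pos: [0.5273, 0.1105, 0.1609]
ee_rot: [-3.142, -0.004, 3.082]
wrist_force: [0.1, -0.3, -2.1]
width: 0.05
```

```bash
python3 snap.py wrist:w9 scene:s9 top:t9;  python3 - <<'E'
from h import *
crop(load("w9.npz"),"pics/w9c.png",200,60,460,260,3)
E
```

```text
{'time': 11.9333, 'joint_positions': [0.1007, 0.0762, 1.4681, 0.0003, 1.5978, -1.4107], 'tool_pos': [0.5279, 0.1103, 0.1622], 'ee_rot': [3.1414, -0.0005, 3.0823], 'wrist_force': [-0.3194, 0.4412, -2.2472], 'wrist_torque': [0.0392, 0.0097, 0.0019], 'width': 0.0502}
```

View pics/w9.png

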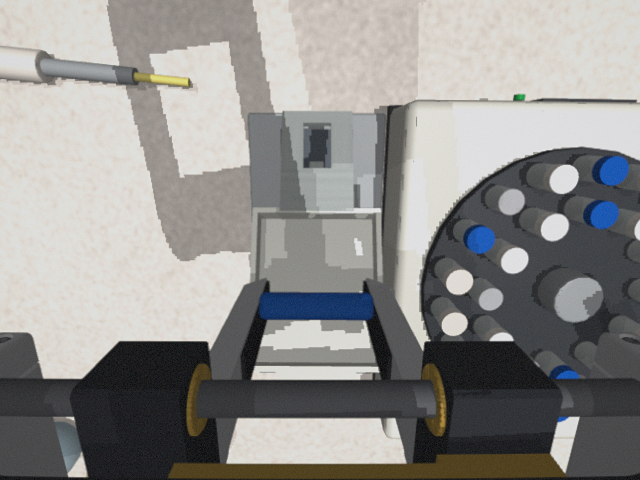

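View pics/s9.png

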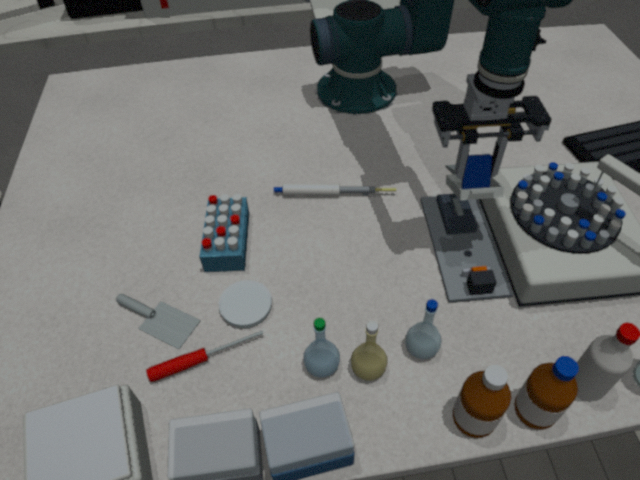

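View pics/w9c.png

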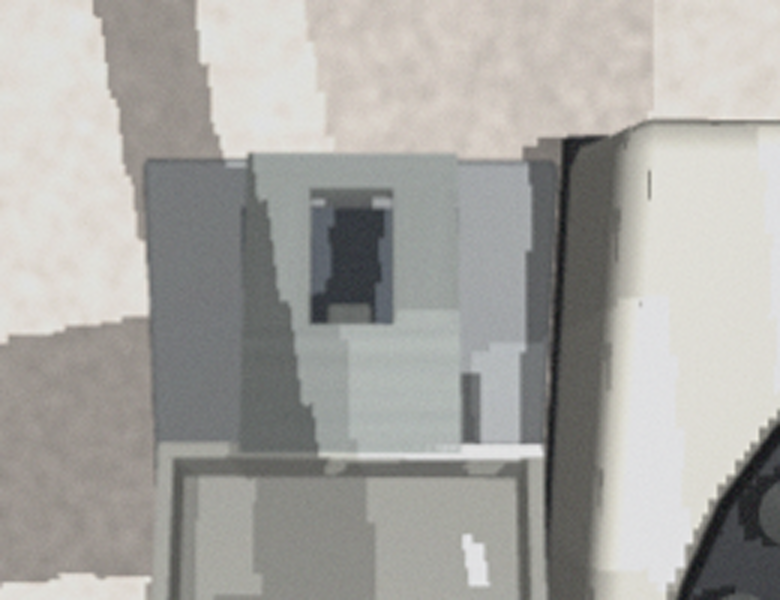

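```bash
python3 - <<'E'
from tilt import *
x=fit("w9",[.5279,.1103,.1622],[0,0,3.0823],dict(nl=(282.6,111.2),nr=(352.5,111.2),e0=(303.4,122.8),e1=(331.2,122.8),e2=(331,168),e3=(303,168),bl=(253.4,207.8),br=(381.2,208)))
s=load("w9.npz")
H=onz(s,np.array((200,60))-.33+np.array([(328,303),(372,303),(350,303)])/3,.042);print("head -x end",H.round(4))
S=onz(s,np.array((200,60))-.33+np.array([(146,160),(155,440)])/3,.012);d=S[1]-S[0];print(S.round(4),np.degrees(np.arctan2(d[1],d[0])))
yaw=np.radians(-3.4); c,sn=np.cos(yaw),np.sin(yaw)
for st in ([H[2][0]+.0225*c,H[2][1]+.0225*sn],[.4866,.1125]):
    g=np.array([.5279+x[1]-st[0],.1103+x[2]-st[1]]); print("stud",np.round(st,4),"grip in stud",(g@np.array([[c,-sn],[sn,c]])).round(4))
E
```

```text
w9 theta deg 25.26 d mm [-3.21 -0.1   1.4 ] dyaw deg -0.12 rms px 0.35
head -x end [[0.4631 0.1075 0.042 ]
 [0.4638 0.1194 0.042 ]
 [0.4635 0.1135 0.042 ]]
[[0.4213 0.0572 0.012 ]
 [0.5025 0.0511 0.012 ]] -4.287787534335493
stud [0.4859 0.1121] grip in stud [0.0388 0.0004]
stud [0.4866 0.1125] grip in stud [ 0.0382 -0.    ]
```

Request:
servo_tool --rows '[[[-0.26,0,0],0],[[-0.26,0,0.3],0],[[-0.26,0,0.6],0],[[-0.26,0,0.77],0],[[-0.26,0,0.77],0],[[-0.26,0,0.77],0],[[-0.26,0,0.77],0]]'

```text
time: 12.52
tool_pos: [0.5503, 0.1089, 0.1023]
ee_rot: [3.141, 0.003, 3.082]
wrist_force: [0.4, -0.4, -2.2]
width: 0.0498
```

```bash
python3 snap.py wrist:w10 scene:s10;  python3 - <<'E'
from h import *
crop(load("w10.npz"),"pics/w10c.png",200,60,460,260,3)
crop(load("s10.npz"),"pics/s10c.png",400,140,540,300,5)
E
```

```text
{'time': 12.6167, 'joint_positions': [0.0941, 0.1517, 1.5045, 0.0001, 1.4816, -1.4169], 'tool_pos': [0.5508, 0.1089, 0.1028], 'ee_rot': [3.1409, 0.0038, 3.0817], 'wrist_force': [-0.4129, 0.6057, -1.7356], 'wrist_torque': [0.0109, -0.0271, 0.0007], 'width': 0.0496}
```

View pics/w10c.png

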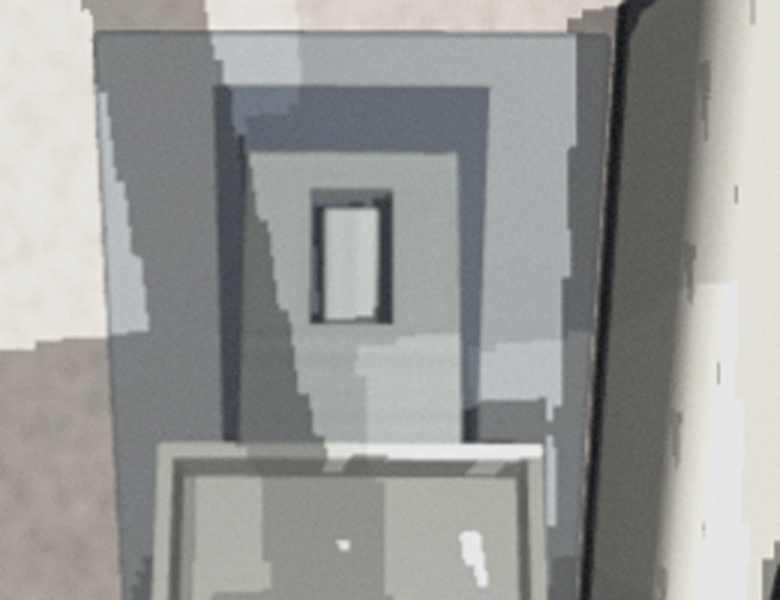

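View pics/s10c.png

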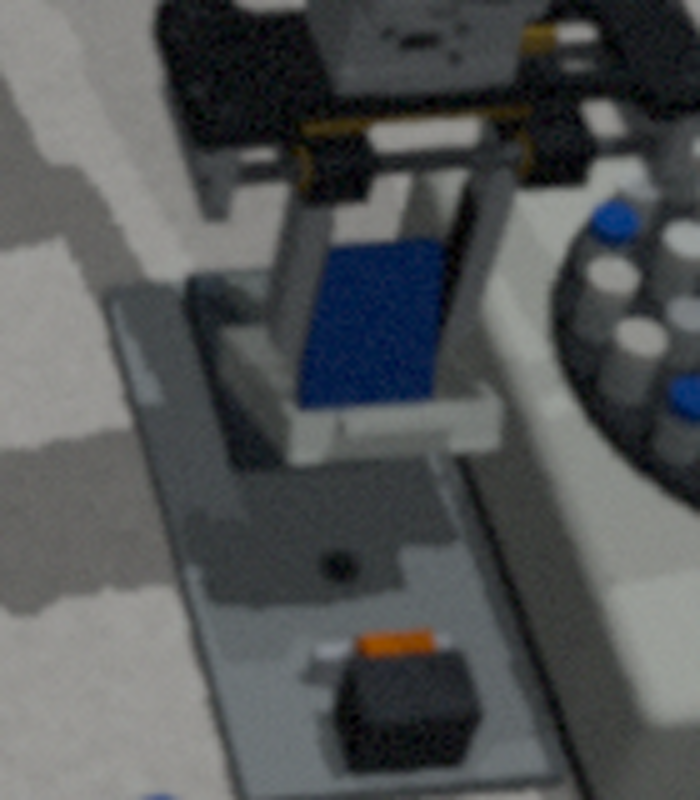

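```bash
python3 - <<'E'
from tilt import *
x=fit("w10",[.5508,.1089,.1028],[0,0,3.0817],dict(nl=(282.8,110.5),nr=(352.6,110.5),e0=(303.5,122.8),e1=(330.8,122.8),e2=(330.8,167.4),e3=(303.4,167.4),bl=(253.4,207.8),br=(381.2,208)))
s=load("w10.npz")
H=onz(s,np.array((200,60))-.33+np.array([(325,207),(380,207),(352.5,207)])/3,.042);print("head -x end",H.round(4))
yaw=np.radians(-3.4); c,sn=np.cos(yaw),np.sin(yaw)
for st in ([H[2][0]+.0225*c,H[2][1]+.0225*sn],[.4862,.1123]):
    g=np.array([.5508+x[1]-st[0],.1089+x[2]-st[1]]); g=g@np.array([[c,-sn],[sn,c]]); print("stud",np.round(st,4),"grip in stud",g.round(4))
    ct,stt=np.cos(x[0]),np.sin(x[0]); 
    for n,p in dict(noseEnd_b=(-.121,-.038),edge_b=(-.113,-.038),edge_t=(-.113,-.034),eye2_b=(-.083,-.038)).items(): print(n, round(g[0]+p[0]*ct-p[1]*stt,4), round(.1028+.019+x[4]+p[0]*stt+p[1]*ct-.029,4))
E
```

```text
w10 theta deg 25.15 d mm [-2.92 -0.31  1.48] dyaw deg -0.12 rms px 0.45
head -x end [[0.4636 0.1079 0.042 ]
 [0.4643 0.1195 0.042 ]
 [0.4639 0.1137 0.042 ]]
stud [0.4864 0.1124] grip in stud [ 0.0616 -0.0001]
noseEnd_b -0.0318 0.0085
edge_b -0.0245 0.0119
edge_t -0.0262 0.0155
eye2_b 0.0026 0.0246
stud [0.4862 0.1123] grip in stud [ 0.0618 -0.    ]
noseEnd_b -0.0316 0.0085
edge_b -0.0244 0.0119
edge_t -0.0261 0.0155
eye2_b 0.0028 0.0246
```

Request:
servo_tool --rows '[[[0.025,0,0],0],[[0.025,0,0],0],[[0.025,0,0.03],0],[[0.025,0,0.06],0],[[0.025,0,0.06],0],[[0.025,0,0.06],0]]'

```text
time: 13.12
tool_pos: [0.5475, 0.1088, 0.0954]
ee_rot: [-3.142, -0.001, 3.082]
wrist_force: [-0.6, -1.3, -2.6]
width: 0.0498
```

Request:
servo_tool --rows '[[[0,0,0.01],0],[[0,0,0.01],0],[[0,0,0.01],0]]'

```text
time: 13.37
tool_pos: [0.5477, 0.1088, 0.095]
ee_rot: [3.142, -0.0, 3.082]
wrist_force: [-0.0, 0.1, -1.2]
width: 0.0497
```

Request:
servo_tool --rows '[[[0,0,0.008],0],[[0,0,0.008],0],[[0,0,0.008],0]]'

```text
time: 13.62
tool_pos: [0.5478, 0.1088, 0.0944]
ee_rot: [3.142, -0.0, 3.082]
wrist_force: [0.6, -0.3, -1.4]
width: 0.0497
```

Request:
servo_tool --rows '[[[0,0,0.008],0],[[0,0,0.008],0],[[0,0,0.008],0]]'

```text
time: 13.87
tool_pos: [0.5477, 0.1088, 0.0937]
ee_rot: [3.142, -0.0, 3.082]
wrist_force: [-0.3, -0.1, -2.0]
width: 0.0501
```

```bash
python3 snap.py wrist:w11;  python3 - <<'E'
from h import *
crop(load("w11.npz"),"pics/w11c.png",240,80,400,220,5)
E
```

```text
{'time': 13.9167, 'joint_positions': [0.0945, 0.154, 1.5205, 0.0001, 1.4672, -1.4164], 'tool_pos': [0.5477, 0.1088, 0.0938], 'ee_rot': [3.1415, -0.0, 3.0817], 'wrist_force': [0.4264, 0.0934, -1.9701], 'wrist_torque': [0.0048, -0.0267, 0.0228], 'width': 0.0498}
```

View pics/w11c.png

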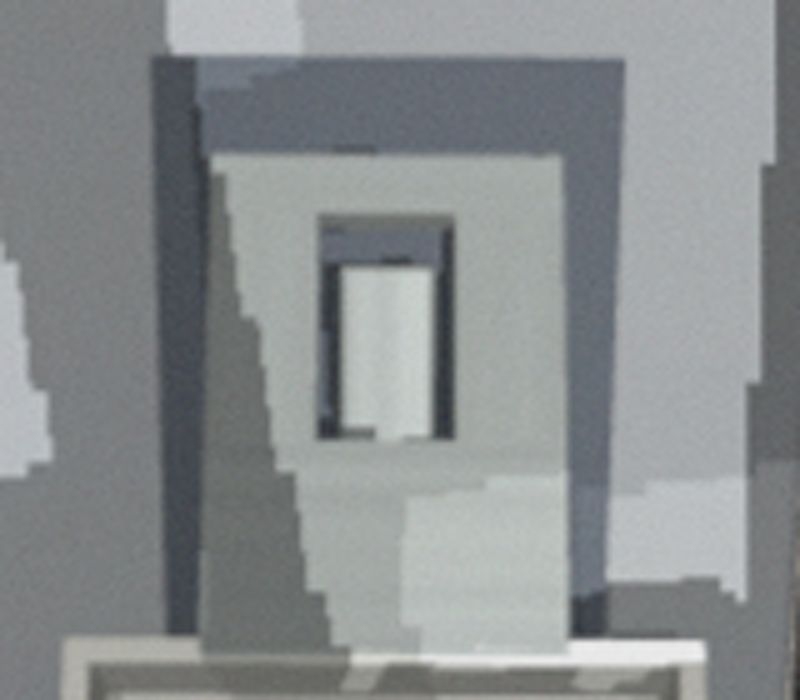

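Request:
servo_tool --rows '[[[0,0,0.012],0],[[0,0,0.012],0],[[0,0,0.012],0]]'

```text
time: 14.17
tool_pos: [0.5479, 0.1088, 0.0929]
ee_rot: [3.141, 0.0, 3.082]
wrist_force: [0.5, 1.0, -1.8]
width: 0.0501
```

Request:
servo_tool --rows '[[[0,0,0.01],0],[[0,0,0.01],0],[[0,0,0.01],0]]'

```text
time: 14.42
tool_pos: [0.548, 0.1088, 0.0926]
ee_rot: [3.141, 0.001, 3.082]
wrist_force: [1.0, 0.1, 1.5]
width: 0.05
```

Request:
servo_tool --rows '[[[-0.02,0,-0.003],0],[[-0.05,0,-0.003],0],[[-0.08,0,-0.003],0],[[-0.08,0,-0.003],0]]'

```text
time: 14.75
tool_pos: [0.554, 0.1084, 0.0921]
ee_rot: [3.141, -0.001, 3.082]
wrist_force: [-1.9, 0.4, 1.4]
width: 0.0498
```

Request:
servo_tool --rows '[[[-0.02,0,0],0],[[-0.05,0,0],0],[[-0.05,0,0],0],[[-0.05,0,0],0]]'

```text
time: 15.08
tool_pos: [0.5584, 0.1082, 0.0923]
ee_rot: [3.142, 0.0, 3.082]
wrist_force: [-1.4, -0.5, 1.4]
width: 0.0498
```

```bash
python3 snap.py wrist:w12;  python3 - <<'E'
from h import *
crop(load("w12.npz"),"pics/w12c.png",240,80,400,220,5)
E
```

```text
{'time': 15.1333, 'joint_positions': [0.0916, 0.1769, 1.4971, -0.0, 1.4672, -1.4192], 'tool_pos': [0.5584, 0.1081, 0.0923], 'ee_rot': [3.1415, 0.0004, 3.0816], 'wrist_force': [-1.5531, 1.1845, 2.1065], 'wrist_torque': [0.1027, 0.6406, -0.023], 'width': 0.0495}
```

View pics/w12c.png

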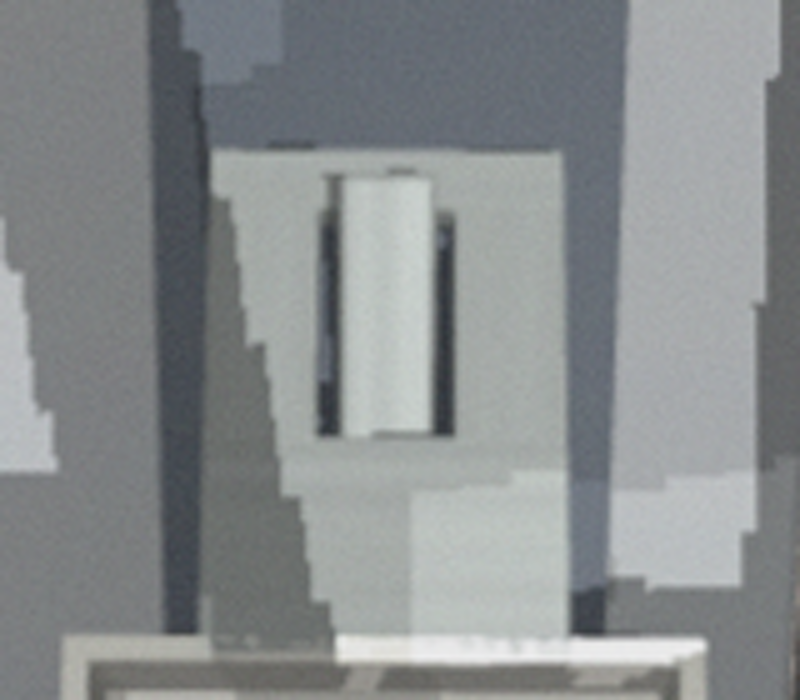

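Request:
servo_tool --rows '[[[-0.04,0,0],0],[[-0.08,0,0],0],[[-0.1,0,0],0],[[-0.1,0,0],0]]'

```text
time: 15.47
tool_pos: [0.5667, 0.1076, 0.0923]
ee_rot: [3.141, 0.0, 3.081]
wrist_force: [-1.8, 0.8, 1.9]
width: 0.05
```

Request:
servo_tool --rows '[[[-0.012,0,0],0],[[-0.02,0,0],0],[[-0.02,0,0],0]]'

```text
time: 15.72
tool_pos: [0.5678, 0.1076, 0.0922]
ee_rot: [3.142, -0.0, 3.082]
wrist_force: [-1.1, -0.1, 1.5]
width: 0.05
```

Request:
servo_tool --rows '[[[-0.012,0,0],0],[[-0.012,0,0],0],[[-0.012,0,0],0]]'

```text
time: 15.97
tool_pos: [0.5687, 0.1075, 0.0923]
ee_rot: [3.142, 0.0, 3.082]
wrist_force: [-2.1, -0.3, 0.6]
width: 0.0504
```

Request:
servo_tool --rows '[[[-0.012,0,0],0],[[-0.012,0,0],0],[[-0.012,0,0],0]]'

```text
time: 16.22
tool_pos: [0.5697, 0.1075, 0.0923]
ee_rot: [3.142, 0.0, 3.082]
wrist_force: [-1.4, -0.0, 1.3]
width: 0.0499
```

Request:
servo_tool --rows '[[[-0.01,0,0],0],[[-0.01,0,0],0],[[-0.01,0,0],0]]'

```text
time: 16.47
tool_pos: [0.5705, 0.1074, 0.0923]
ee_rot: [3.141, 0.0, 3.082]
wrist_force: [-2.0, -0.4, 1.2]
width: 0.0496
```

Request:
servo_tool --rows '[[[-0.01,0,0],0],[[-0.01,0,0],0],[[-0.01,0,0],0]]'

```text
time: 16.72
tool_pos: [0.5709, 0.1074, 0.0921]
ee_rot: [3.142, -0.001, 3.082]
wrist_force: [-2.8, -0.1, 0.7]
width: 0.0499
```

Request:
servo_tool --rows '[[[-0.008,0,0],0],[[-0.008,0,0],0],[[-0.008,0,0],0]]'

```text
time: 16.97
tool_pos: [0.5713, 0.1074, 0.0918]
ee_rot: [3.142, -0.002, 3.082]
wrist_force: [-4.8, 1.9, 0.5]
width: 0.0499
```

Request:
servo_tool --rows '[[[-0.008,0,0],0],[[-0.008,0,0],0],[[-0.008,0,0],0]]'

```text
time: 17.22
tool_pos: [0.5717, 0.1074, 0.0916]
ee_rot: [3.142, -0.002, 3.082]
wrist_force: [-4.2, 0.5, -0.4]
width: 0.0496
```

Request:
servo_tool --rows '[[[0,0,0],0],[[0,0,0],0],[[0,0,0],0]]'

```text
time: 17.47
tool_pos: [0.5717, 0.1074, 0.0916]
ee_rot: [-3.142, -0.002, 3.082]
wrist_force: [-4.3, -0.4, -0.8]
width: 0.0498
```

Request:
servo_tool --rows '[[[-0.01,0,0],0],[[-0.01,0,0],0],[[-0.01,0,0],0]]'

```text
time: 17.72
tool_pos: [0.5721, 0.1074, 0.0913]
ee_rot: [-3.142, -0.003, 3.082]
wrist_force: [-5.3, 1.1, -1.4]
width: 0.0499
```

Request:
servo_tool --rows '[[[-0.01,0,0],0],[[-0.01,0,0],0],[[-0.01,0,0],0]]'

```text
time: 17.97
tool_pos: [0.5725, 0.1074, 0.091]
ee_rot: [-3.142, -0.004, 3.082]
wrist_force: [-6.6, 0.6, -1.6]
width: 0.0502
```

```bash
python3 snap.py wrist:w13;  python3 - <<'E'
from h import *
crop(load("w13.npz"),"pics/w13c.png",240,80,400,220,5)
E
```

```text
{'time': 18.0167, 'joint_positions': [0.0878, 0.2107, 1.46, 0.0006, 1.4752, -1.4233], 'tool_pos': [0.5724, 0.1074, 0.091], 'ee_rot': [-3.1415, -0.0044, 3.0818], 'wrist_force': [-6.5441, 0.7285, -2.414], 'wrist_torque': [0.2492, 1.5884, -0.0792], 'width': 0.0493}
```

View pics/w13c.png

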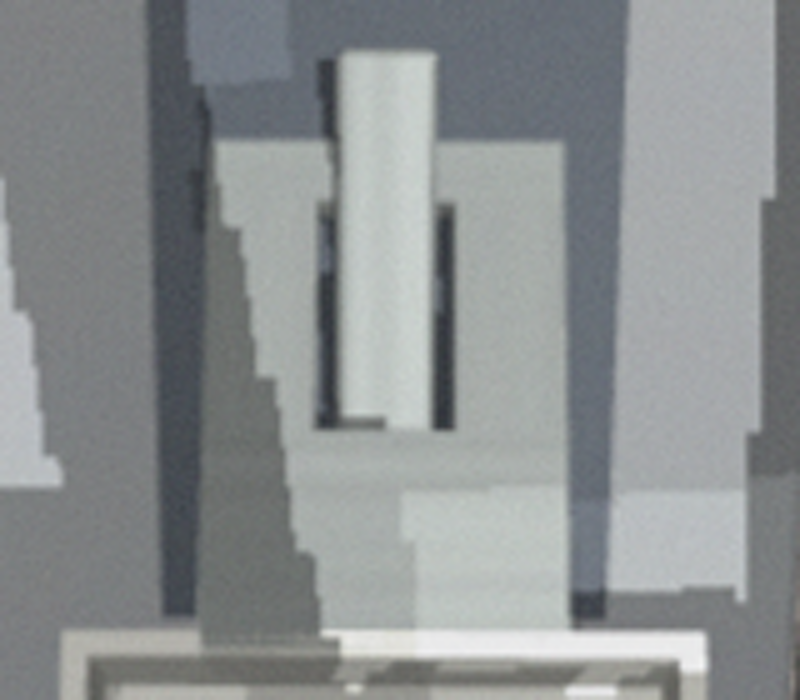

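```bash
python3 - <<'E'
from tilt import *
t=[.5724,.1074,.091]
x=fit("w13",t,[0,0,3.0818],dict(nl=(283,108.2),nr=(352.6,108.2),e0=(303.4,120.6),e1=(331.2,120.6),e2=(331,166),e3=(303,166),bl=(252.6,206),br=(381.4,206)))
st=np.array([.4862,.1123]);yaw=np.radians(-3.4); c,sn=np.cos(yaw),np.sin(yaw)
g=np.array([t[0]+x[1],t[1]+x[2]])-st; g=g@np.array([[c,-sn],[sn,c]]); print(g)
ct,stt=np.cos(x[0]),np.sin(x[0])
for n,p in dict(noseEnd_b=(-.121,-.038),edge_b=(-.113,-.038),edge_t=(-.113,-.034),eye=(-.098,-.036),eye2_b=(-.083,-.038)).items(): print(n, round(g[0]+p[0]*ct-p[1]*stt,4), round(t[2]+.019+x[4]+p[0]*stt+p[1]*ct-.029,4))
E
```

```text
w13 theta deg 24.22 d mm [-2.73 -0.45  1.93] dyaw deg -0.22 rms px 0.53
[ 0.08363541 -0.00038978]
noseEnd_b -0.0111 -0.0014
edge_b -0.0038 0.0019
edge_t -0.0055 0.0056
eye 0.009 0.0099
eye2_b 0.0235 0.0142
```

```bash
python3 - <<'E'
import numpy as np
p=None
for d in [24.2,22,20,18,16,14,12,10,8,6,4,2,0]:
    t=np.radians(d);x=-5+113*np.cos(t)-38*np.sin(t);z=121*np.sin(t)+38*np.cos(t)
    if p: print(d,"dx %.2f dz %.2f units %.3f %.3f"%(x-p[0],z-p[1],-(x-p[0])/80,-(z-p[1])/80))
    p=(x,z)
E
```

```text
22 dx 3.04 dz -3.70 units -0.038 0.046
20 dx 2.65 dz -3.47 units -0.033 0.043
18 dx 2.54 dz -3.56 units -0.032 0.045
16 dx 2.42 dz -3.65 units -0.030 0.046
14 dx 2.30 dz -3.74 units -0.029 0.047
12 dx 2.18 dz -3.82 units -0.027 0.048
10 dx 2.05 dz -3.89 units -0.026 0.049
8 dx 1.93 dz -3.96 units -0.024 0.050
6 dx 1.80 dz -4.03 units -0.022 0.050
4 dx 1.67 dz -4.09 units -0.021 0.051
2 dx 1.53 dz -4.15 units -0.019 0.052
0 dx 1.40 dz -4.20 units -0.017 0.052
```

Request:
servo_tool --rows '[[[-0.01,0,0.01],0],[[-0.02,0,0.025],0],[[-0.027,0,0.045],0],[[-0.027,0,0.045],0]]'

```text
time: 18.35
tool_pos: [0.5757, 0.1073, 0.0879]
ee_rot: [3.141, -0.002, 3.082]
wrist_force: [-4.1, 0.6, -1.8]
width: 0.0497
```

Request:
servo_tool --rows '[[[-0.02,0,0.015],0],[[-0.033,0,0.03],0],[[-0.043,0,0.043],0],[[-0.043,0,0.043],0]]'

```text
time: 18.68
tool_pos: [0.579, 0.107, 0.0846]
ee_rot: [3.141, -0.002, 3.082]
wrist_force: [-5.4, 1.6, -1.8]
width: 0.0498
```

Request:
servo_tool --rows '[[[-0.013,0,0.015],0],[[-0.023,0,0.03],0],[[-0.034,0,0.045],0],[[-0.034,0,0.045],0]]'

```text
time: 19.02
tool_pos: [0.5821, 0.1068, 0.0813]
ee_rot: [3.141, -0.001, 3.082]
wrist_force: [-4.2, 1.0, -1.1]
width: 0.0496
```

Request:
servo_tool --rows '[[[-0.018,0,0.012],0],[[-0.03,0,0.026],0],[[-0.042,0,0.04],0],[[-0.042,0,0.04],0]]'

```text
time: 19.35
tool_pos: [0.5851, 0.1066, 0.0779]
ee_rot: [3.141, -0.002, 3.082]
wrist_force: [-6.1, 1.0, -0.3]
width: 0.0499
```

```bash
python3 snap.py wrist:w14 ;  python3 - <<'E'
from h import *
crop(load("w14.npz"),"pics/w14c.png",240,70,400,210,5)
E
```

```text
{'time': 19.4, 'joint_positions': [0.0848, 0.244, 1.4466, 0.0004, 1.4528, -1.4262], 'tool_pos': [0.5851, 0.1067, 0.078], 'ee_rot': [3.1414, -0.0019, 3.0817], 'wrist_force': [-5.3293, 0.3001, -1.8835], 'wrist_torque': [0.2049, 1.4689, -0.0261], 'width': 0.0501}
```

View pics/w14c.png

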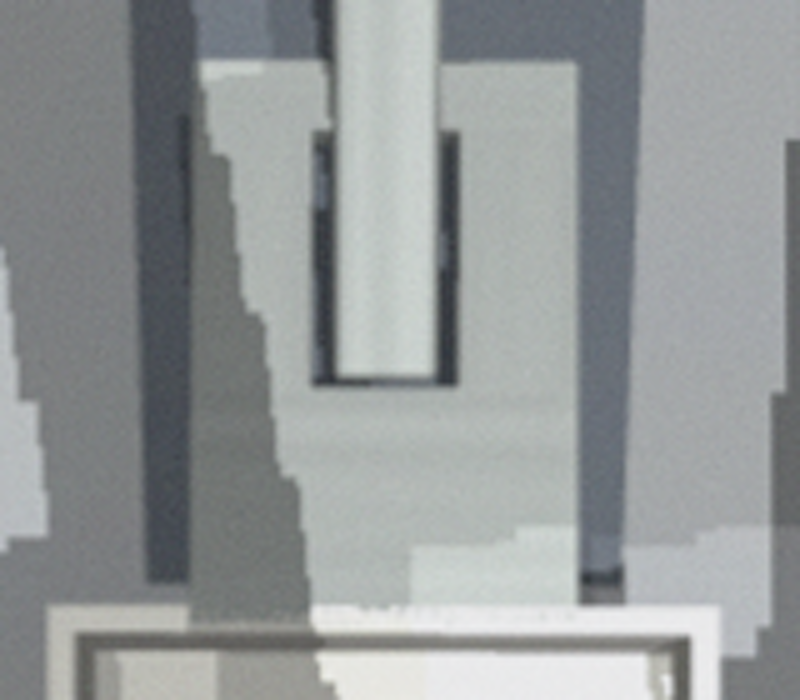

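Request:
servo_tool --rows '[[[-0.012,0,0.015],0],[[-0.022,0,0.03],0],[[-0.033,0,0.046],0],[[-0.033,0,0.046],0]]'

```text
time: 19.73
tool_pos: [0.5879, 0.1065, 0.0745]
ee_rot: [3.141, -0.001, 3.082]
wrist_force: [-6.2, 1.0, -0.5]
width: 0.0496
```

Request:
servo_tool --rows '[[[-0.012,0,0.015],0],[[-0.022,0,0.03],0],[[-0.033,0,0.047],0],[[-0.033,0,0.047],0]]'

```text
time: 20.07
tool_pos: [0.5907, 0.1063, 0.0708]
ee_rot: [3.142, -0.001, 3.082]
wrist_force: [-5.8, 1.0, 0.0]
width: 0.0499
```

Request:
servo_tool --rows '[[[-0.012,0,0.015],0],[[-0.022,0,0.03],0],[[-0.03,0,0.048],0],[[-0.03,0,0.048],0]]'

```text
time: 20.4
tool_pos: [0.5933, 0.1061, 0.0671]
ee_rot: [3.142, -0.0, 3.082]
wrist_force: [-4.7, 0.2, 0.4]
width: 0.0499
```

Request:
servo_tool --rows '[[[-0.015,0,0.015],0],[[-0.026,0,0.03],0],[[-0.036,0,0.048],0],[[-0.036,0,0.048],0]]'

```text
time: 20.73
tool_pos: [0.5959, 0.1059, 0.0631]
ee_rot: [-3.141, -0.001, 3.082]
wrist_force: [-5.8, 1.0, 0.0]
width: 0.0497
```

Request:
servo_tool --rows '[[[-0.012,0,0.015],0],[[-0.022,0,0.03],0],[[-0.03,0,0.05],0],[[-0.03,0,0.05],0]]'

```text
time: 21.07
tool_pos: [0.5983, 0.1057, 0.0592]
ee_rot: [-3.141, -0.001, 3.082]
wrist_force: [-5.9, 0.2, -0.6]
width: 0.0496
```

```bash
python3 snap.py wrist:w15 ;  python3 - <<'E'
from h import *
crop(load("w15.npz"),"pics/w15c.png",240,50,400,190,5)
E
```

```text
{'time': 21.1167, 'joint_positions': [0.0816, 0.2843, 1.4353, 0.0, 1.4229, -1.4293], 'tool_pos': [0.5983, 0.1057, 0.0592], 'ee_rot': [-3.1415, -0.0009, 3.0817], 'wrist_force': [-5.2045, 0.7664, -0.0961], 'wrist_torque': [0.2015, 1.4052, -0.0273], 'width': 0.0497}
```

View pics/w15c.png

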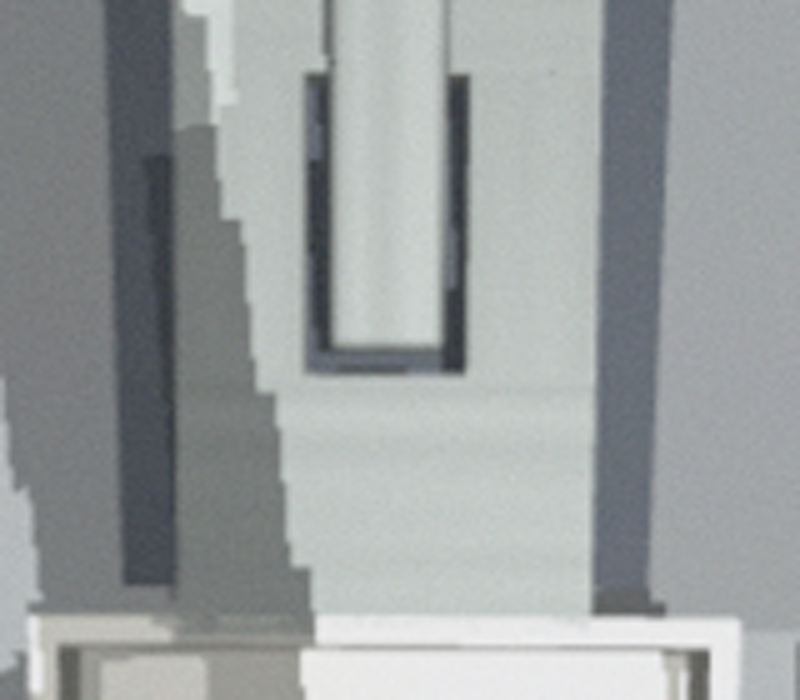

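Request:
servo_tool --rows '[[[-0.01,0,0.015],0],[[-0.02,0,0.03],0],[[-0.026,0,0.05],0],[[-0.026,0,0.05],0]]'

```text
time: 21.45
tool_pos: [0.6004, 0.1056, 0.0552]
ee_rot: [-3.141, -0.001, 3.082]
wrist_force: [-5.9, 0.3, 0.3]
width: 0.0495
```

Request:
servo_tool --rows '[[[-0.01,0,0.015],0],[[-0.018,0,0.03],0],[[-0.024,0,0.05],0],[[-0.024,0,0.05],0]]'

```text
time: 21.78
tool_pos: [0.6022, 0.1055, 0.0517]
ee_rot: [-3.141, -0.001, 3.082]
wrist_force: [-6.3, 0.4, 1.8]
width: 0.0497
```

Request:
servo_tool --rows '[[[-0.005,0,0.015],0],[[-0.01,0,0.03],0],[[-0.01,0,0.03],0]]'

```text
time: 22.03
tool_pos: [0.603, 0.1055, 0.0498]
ee_rot: [-3.142, -0.001, 3.082]
wrist_force: [-7.7, 0.3, 4.2]
width: 0.0495
```

Request:
servo_tool --rows '[[[-0.005,0,0.015],0],[[-0.008,0,0.03],0],[[-0.008,0,0.03],0]]'

```text
time: 22.28
tool_pos: [0.6038, 0.1055, 0.0478]
ee_rot: [3.142, -0.0, 3.082]
wrist_force: [-6.8, 1.2, 4.5]
width: 0.0498
```

Request:
servo_tool --rows '[[[-0.003,0,0.012],0],[[-0.005,0,0.025],0],[[-0.005,0,0.025],0]]'

```text
time: 22.53
tool_pos: [0.6043, 0.1055, 0.046]
ee_rot: [3.142, -0.0, 3.082]
wrist_force: [-8.1, 0.9, 5.7]
width: 0.0495
```

Request:
servo_tool --rows '[[[0,0,0.01],0],[[-0.002,0,0.02],0],[[-0.002,0,0.02],0]]'

```text
time: 22.78
tool_pos: [0.605, 0.1054, 0.0441]
ee_rot: [3.141, 0.001, 3.082]
wrist_force: [-5.6, 1.1, 3.1]
width: 0.0496
```

```bash
python3 snap.py wrist:w16 scene:s16 top:t16;  python3 - <<'E'
from h import *
crop(load("s16.npz"),"pics/s16c.png",400,140,540,300,5)
crop(load("t16.npz"),"pics/t16c.png",150,175,240,325,4)
E
```

```text
{'time': 22.9333, 'joint_positions': [0.0802, 0.3085, 1.4364, -0.0, 1.3958, -1.4308], 'tool_pos': [0.605, 0.1054, 0.044], 'ee_rot': [3.1415, 0.001, 3.0818], 'wrist_force': [-5.2045, 0.5226, 2.5934], 'wrist_torque': [0.202, 1.5594, -0.0303], 'width': 0.0494}
```

View pics/s16c.png

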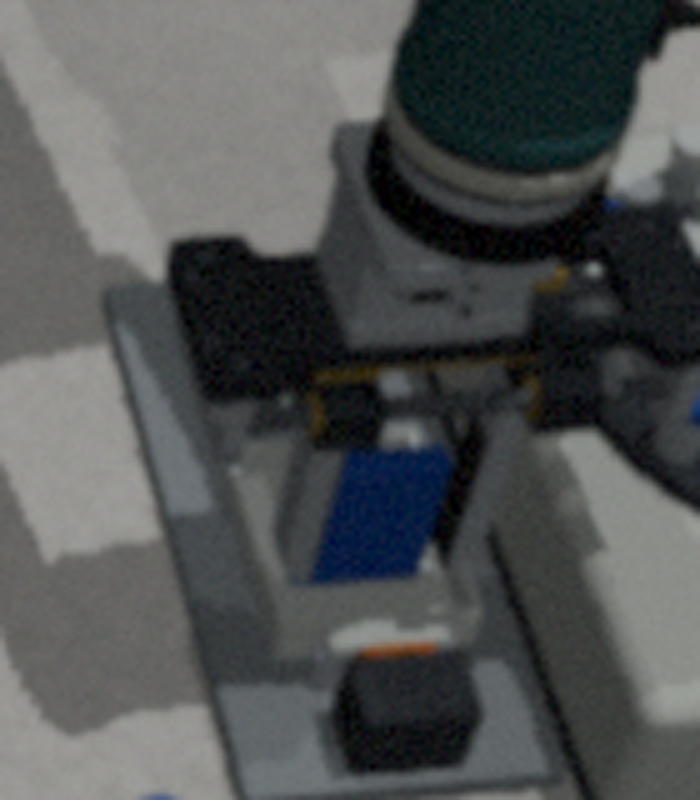

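View pics/w16.png

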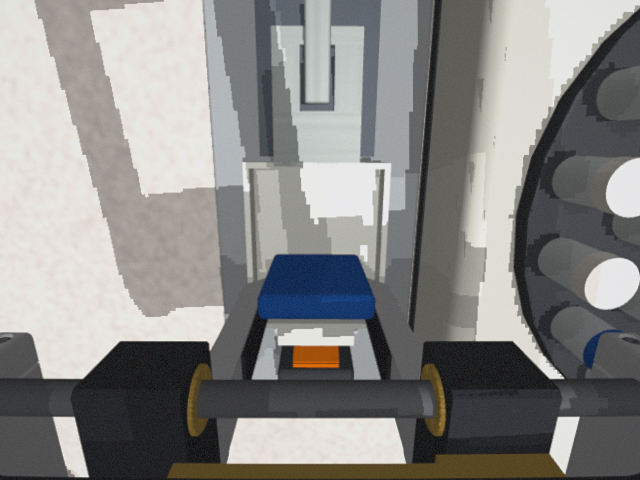

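Request:
servo_tool --rows '[[[0,0,0.01],0],[[0,0,0.02],0],[[0,0,0.02],0]]'

```text
time: 23.18
tool_pos: [0.6057, 0.1053, 0.0422]
ee_rot: [3.141, 0.003, 3.082]
wrist_force: [-3.2, 0.7, 0.9]
width: 0.0492
```

Request:
servo_tool --rows '[[[0,0,0.01],0],[[0,0,0.02],0],[[0,0,0.02],0]]'

```text
time: 23.43
tool_pos: [0.6063, 0.1052, 0.0405]
ee_rot: [3.141, 0.004, 3.081]
wrist_force: [-0.3, -0.1, 1.9]
width: 0.0494
```

```bash
python3 snap.py wrist:w17 scene:s17;  python3 - <<'E'
from h import *
crop(load("s17.npz"),"pics/s17c.png",440,220,520,300,8)
crop(load("w17.npz"),"pics/w17c.png",220,0,420,400,2)
E
```

```text
{'time': 23.5333, 'joint_positions': [0.0799, 0.312, 1.4392, -0.0003, 1.3867, -1.4307], 'tool_pos': [0.6063, 0.1052, 0.0405], 'ee_rot': [3.1414, 0.0037, 3.0815], 'wrist_force': [1.2018, 0.3181, 3.3536], 'wrist_torque': [0.0619, 0.3424, 0.0048], 'width': 0.0494}
```

View pics/s17c.png

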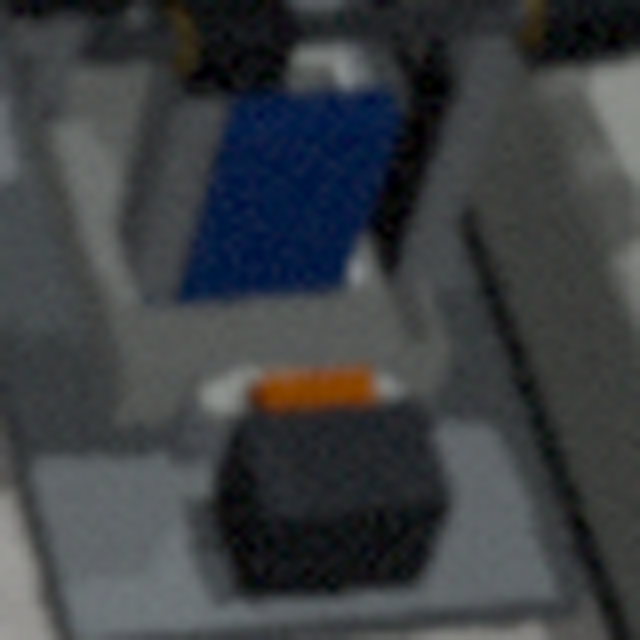

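View pics/w17c.png

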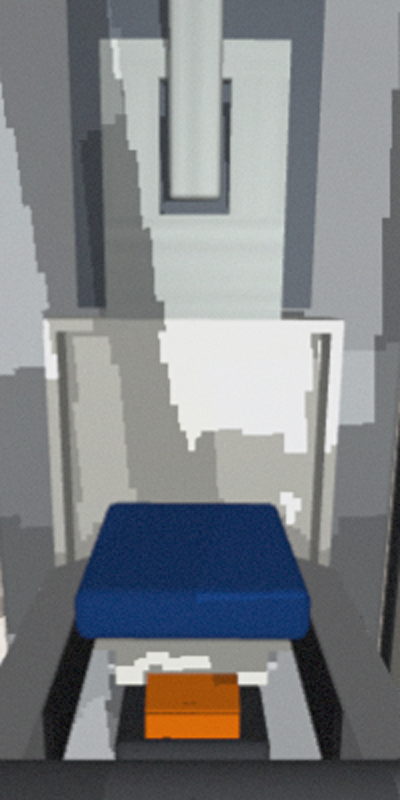

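Request:
servo_tool --rows '[[[0,0,0],0],[[0,0,0],0],[[0,0,0],0],[[0,0,0],0],[[0,0,0],0],[[0,0,0],0]]' --grip -0.35

```text
time: 24.03
tool_pos: [0.6047, 0.1054, 0.0396]
ee_rot: [3.142, 0.0, 3.082]
wrist_force: [-0.5, 0.2, 0.7]
width: 0.0635
```

```bash
python3 snap.py wrist:w18;  python3 - <<'E'
from h import *
crop(load("w18.npz"),"pics/w18c.png",220,0,420,400,2)
E
```

```text
{'time': 24.0833, 'joint_positions': [0.0802, 0.3122, 1.4409, 0.0, 1.3884, -1.4307], 'tool_pos': [0.6047, 0.1054, 0.0396], 'ee_rot': [3.1415, 0.0001, 3.0817], 'wrist_force': [-0.6496, 0.8924, -0.3244], 'wrist_torque': [-0.0081, -0.0016, -0.0015], 'width': 0.0638}
```

View pics/w18c.png

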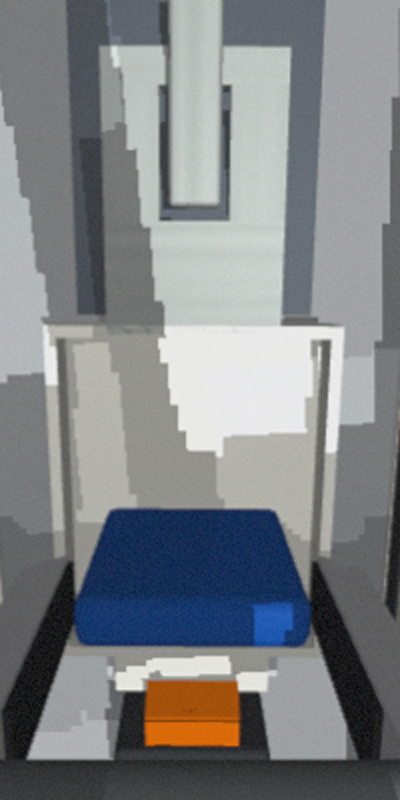

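Request:
servo_tool --rows '[[[0,0,-0.3],0],[[0,0,-0.7],0],[[0,0,-1],0],[[0,0,-1],0],[[0,0,-1],0]]'

```text
time: 24.5
tool_pos: [0.606, 0.1055, 0.1219]
ee_rot: [3.141, 0.005, 3.082]
wrist_force: [0.3, -0.2, -1.0]
width: 0.0635
```

Request:
servo_tool --rows '[[[0,0,-0.5],0],[[0,0,-0.8],0],[[0,0,-0.8],0],[[0,0,-0.8],0],[[0,0,-0.8],0]]'

```text
time: 24.92
tool_pos: [0.6037, 0.1053, 0.1812]
ee_rot: [-3.141, -0.004, 3.082]
wrist_force: [-0.1, 0.4, -1.7]
width: 0.0632
```

```bash
python3 snap.py wrist:w19 scene:s19 top:t19;  python3 - <<'E'
from h import *
crop(load("s19.npz"),"pics/s19c.png",410,180,520,310,5)
crop(load("w19.npz"),"pics/w19c.png",220,40,420,420,2)
E
```

```text
{'time': 25.0667, 'joint_positions': [0.0801, 0.2363, 1.2489, 0.0001, 1.6611, -1.4307], 'tool_pos': [0.6035, 0.1053, 0.1809], 'ee_rot': [-3.141, -0.0047, 3.0816], 'wrist_force': [0.2403, 0.601, -0.0771], 'wrist_torque': [0.013, -0.0349, -0.0257], 'width': 0.0633}
```

View pics/w19.png

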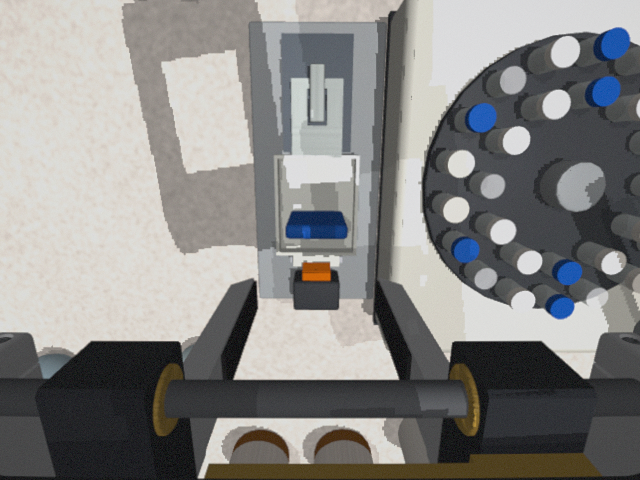

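View pics/s19c.png

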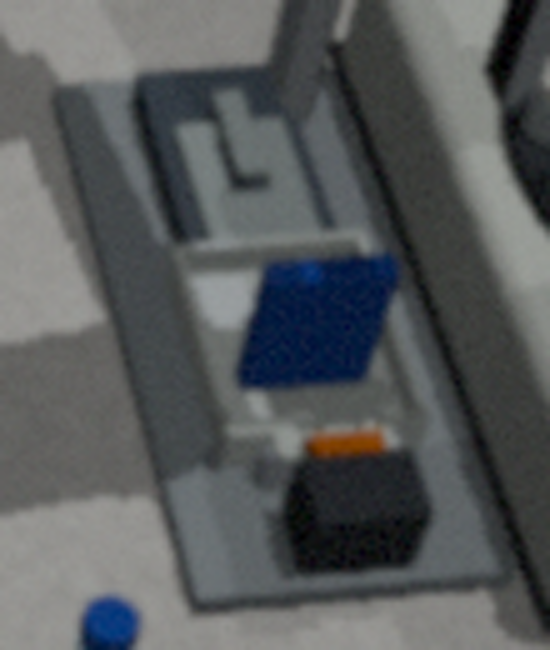

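View pics/s19.png

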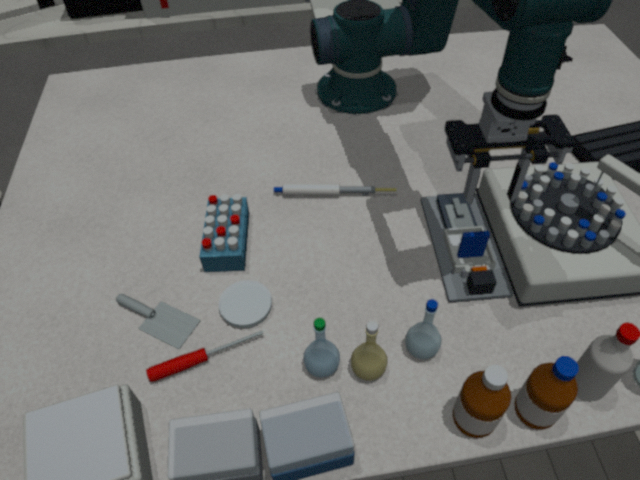

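```bash
python3 - <<'E'
from h import *
crop(load("w19.npz"),"pics/w19d.png",265,55,375,185,6)
crop(load("w19.npz"),"pics/w19e.png",265,195,375,315,6)
E
```

```text
(no output)
```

View pics/w19d.png

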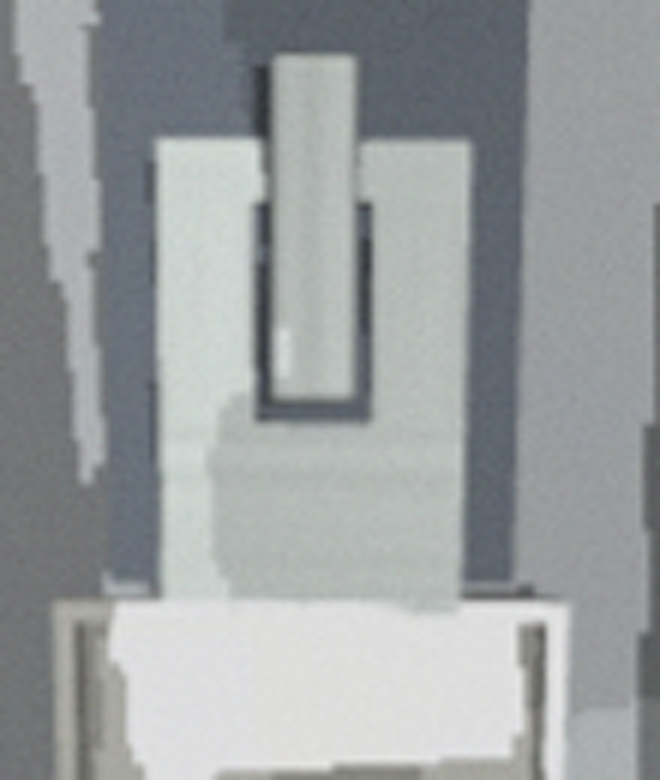

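View pics/w19e.png

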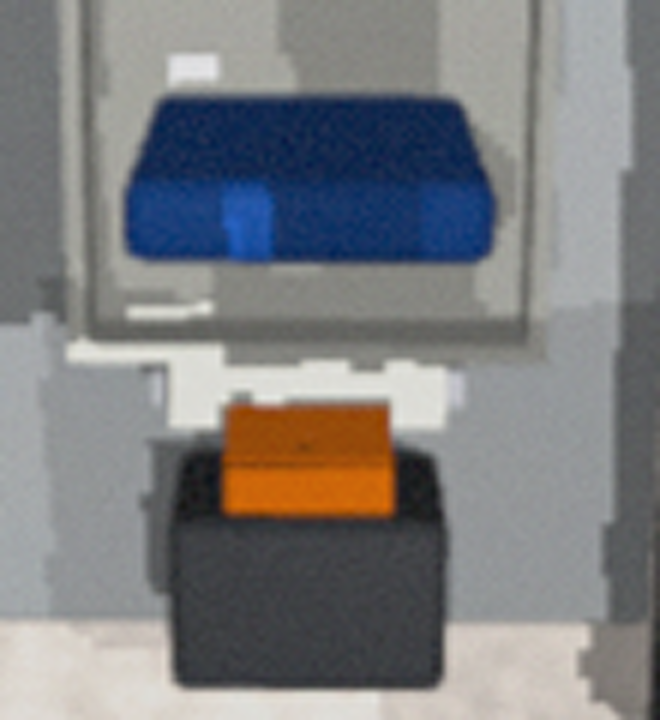

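```bash
python3 - <<'E'
from tilt import *
s=load("w19.npz")
def w(p,o,z): return onz(s,np.array(o)+np.array(p,float)/6-.42,z)
o1=(265,55);o2=(265,195)
def px(p,o): return tuple(np.array(o)+np.array(p,float)/6-.42)
pts=dict(nl=px((157,140),o1),nr=px((472,140),o1),e0=px((255,203),o1),e1=px((373,203),o1),e2=px((371,421),o1),e3=px((257,421),o1),bl=px((53,602),o1),br=px((572,602),o1),ll=px((168,430),o2),lr=px((445,430),o2))
x=fit("w19",[.6035,.1053,.048],[0,0,3.0816],pts)
print("grip",np.array([.6035,.1053,.067])+x[[1,2,4]])
yaw=np.radians(-3.4);c,sn=np.cos(yaw),np.sin(yaw);Rm=np.array([[c,-sn],[sn,c]]);st=np.array([.4862,.1123])
for n,p,o,z in [("head end",(315,56),o1,.042),("head end+",(313,400),o1,.042),("eye nose edge",(314,203),o1,.033),("eye tail edge",(314,421),o1,.033),("lip end",(306,431),o2,.033),("bolt tip",(306,405),o2,.035),("bolt top edge",(306,465),o2,.045)]:
    print(n,((w(p,o,z)[0][:2]-st)@Rm).round(4))
E
```

```text
w19 theta deg 0.7 d mm [-9.88 -0.41  0.8 ] dyaw deg -0.34 rms px 0.29
grip [0.59362117 0.1048864  0.06780103]
head end [-0.022  -0.0002]
head end+ [ 0.0223 -0.0005]
eye nose edge [-0.0046 -0.0003]
eye tail edge [ 0.0248 -0.0003]
lip end [ 0.1549 -0.0016]
bolt tip [ 0.1498 -0.0016]
bolt top edge [ 0.1562 -0.0016]
```

```bash
python3 -c "
from bench import robot
print(robot.close_job())"
```

```text
the job is handed in; nothing more can be done
None
```

The drip tray is seated under the stud and latched, and I handed the job in at about 25 s; `close_job` reports no verdict.

**What I did:**
- I gripped the blue web across its width. The tool cannot tilt, so I pressed the tail lip on the edge of the sampler's white housing, which turned the tray to about 25° nose down in the grip. The wrist force peaked at about 11 N there.
- I lowered the nose bar beyond the head to the boss and drew it back under the head. It bore on the neck at about 6.5 N by the wrist reading, at a measured 24° tilt.
- I lowered the tail along an arc about the nose bar, keeping a pull of about 4 to 6 N. Near the latch the horizontal reading rose to 8.1 N, part of it from the bolt. I then pressed past the latch with about 6 N on the wrist, plus the tray's weight, until the bolt snapped out, then let go and backed off.

**Last checks, from the wrist camera:**

| Check | Measured | Expected |
|---|---|---|
| Tray tilt | 0.7° | 0° (limit about 2.3°) |
| Grip height | 67.8 mm | 67 mm |
| Nose-bar edge from neck axis | -4.6 mm | -5 mm |
| Bolt tip along the bay | 149.8 mm | 149 mm (fully out) |
| Bolt overlap on the lip | about 5 mm | 5 mm |

- **After release:** The gripper was about 140 mm above the tray and touching nothing. In the scene picture the flasks, rack and other things looked unmoved; I did not measure them.
- **Disagreements:** The stud position from the top and scene cameras differed by 3 to 5 mm, so I relied on the wrist view and on contact. The tray also slid 2 to 3 mm in the grip while it was being tilted, which did not affect the seating.
- **Not measured:** I had only the wrist force, so the tray–stud and tray–sampler contact forces are inferred from it.

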